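# Stow two round bars on a stepped V-cradle and chock them

### The arm

A 6-joint arm with a two-finger parallel gripper is mounted at the origin on a cart in front of the work surface, level with it; the furniture and walls round the work are solid. World frame = base frame: x ahead of the robot, y to its left, z up, the work surface at z = 0. Lengths are in m, angles in rad, forces in N, time in s.
With the tool pointing down it reaches from about 0.4 to 0.825 m from the base axis. Payload 7 kg.
Tool frame: the origin (TCP) lies at the very end of the fingers, on their centre line; the grasp point (between the pads) lies 19 mm behind it; z points along the fingers, y is the direction in which the jaws open and shut (so a half turn about z gives the same grasp; the last joint's range is limited). The gripper opens to 88 mm and grips with 3 to 60 N. Pads are 19 mm wide; open, the fingers measure 130 mm over their backs; the gripper's body (78 mm by 193 mm) begins 47 mm behind the grasp point.
Start: joints at [-0.956, 0.359, 0.012, 0, -1.224, -0.288], TCP at [0.217, -0.639, 0.227] pointing down, gripper open.
Joint ranges: [-3.07, 3.07], [-1.43, 2.12], [-1.02, 1.25], [-3.03, 1.67], [-3.05, -0], [-3.03, 3.03]. Speed limits (rad/s): [2.39, 2.39, 3.01, 3.14, 3.14, 3.14].

### API

Orientations are given as a rotation vector (axis times angle).
In Python, from bench import observe, read_camera, finish_job gives the robot as it stands.
- The arm moves only by the shell command python3 -m crank 'ROWS' [FORCE]. ROWS is JSON, a list of rows, each an object of numbers: "rx", "ry", "rz": the turn, a rotation vector about the tool's x, y, z in degrees; "tx", "ty", "tz": the shift along the tool's x, y, z in mm; "jaw": the opening, from -1 (shut) to 1 (fully open), so that 0 is half open. In form: [{"rx": .., "ry": .., "rz": .., "tx": .., "ty": .., "tz": .., "jaw": ..}, ...]. A call has 1 to 12 rows; each row is the pose to reach, as a shift and turn from the pose commanded when the call began, along the tool's axes at that moment; what a row does not reach only later rows make up. A row lasts 1/8 s, in which the tool goes at most 62.5 mm and 10.7 degrees, less where a joint would pass 70% of its speed; a pose out of reach is approached as far as the arm can. A call with a gripper value outside its range is refused whole. The fingers move at their own pace and stop on an object; FORCE is the grip in N (left out, the last holds). Time passes only in rows, so rows that repeat a pose let the fingers close. It gives the time, the measured TCP pose, the force and the opening at its end, in the units of the state.
- observe(): the state, without advancing time (a new reading comes with each control period).
- read_camera(name): name is "side" or "top"; returns a dict with "color" (420x560x3 uint8, red, green, blue), "vertical_fov" (degrees; the focal length in pixels is half the picture's height over the tangent of half this angle, whatever the lens; pixels are square), "cx", "cy" (the principal point, pixels), "world_from_camera" (4x4, takes a point from camera to world coordinates). Camera axes: x right, y up, looking along -z (the intrinsics and any distortion apply to the point x, -y, -z); pixel columns grow to the right and rows downward; lengths in m; the calibration is good to about 2 mm. A picture is of the moment at which its call begins. There is no depth.
- finish_job(): hands the job in, once; it reports no verdict.
The state is a dict: "clock": time; "joints": joint angles; "qd": joint speeds; "effort": joint torques, N m; "tcp_pos": TCP position; "tcp_rot": TCP orientation; "force": force on the tool from outside, world axes, zero at the start; "wrist_torque": the same for the moment, N m; "gripper_width": opening from 0.0 (shut) to 1.0 (fully open).
Only numpy, scipy, OpenCV 4.12 (cv2) and the standard library are available. Lean on these libraries where they do the work, as an engineer would, in place of code of your own. Each camera call takes 0.05 s, during which the arm holds its last target.

### The job

Put the two round steel bars away on the stepped wooden cradle: lay the thick bar, centred and level, into the V-notches of the low step, and set the large wedge chock flat on one of the side rails of that step with its steep face up against the bar, so that the bar cannot roll out. Then lay the thin bar in the notches of the high step in the same way and chock it with the small chock. Leave the steel die cube and the wax lump where they are.

Things in the scene. Friction and masses are not known exactly. Their poses are not given: they have to be found in the camera images.
- cradle: Fixed wooden two-step cradle, 178 x 132 x 84 mm, bars lie along its y. Origin: centre of underside, on the bench; x from low step (robot's side) to high step, z up. Two rails, 18 mm thick, centred at y = +55 and -55 mm, open between them above 35 mm. A chock stands on a rail's flat top at smaller x than its bar. Behind the low bar a riser (x = -4 mm), behind the high bar a fence (x = 77, top z = 84).
- low_seat (a point): Where the thick bar's middle lies when seated in the low V-notches (90 degrees, 22 mm wide, 11 deep): 53.8 mm above the bench, at cradle x = -23 mm, y = 0. Axes as the cradle's. The rails' low flats before it: z = 45 mm, from x = -89 to -34. The large chock's toe is at cradle x = -35.7 mm when its face touches the seated bar.
- high_seat (a point): Where the thin bar's middle lies when seated in the high V-notches (90 degrees, 16 mm wide, 8 deep): 76.1 mm above the bench, at cradle x = 62 mm, y = 0. Axes as the cradle's. The rails' high flats before it: z = 70 mm, from x = -4 to 54. The small chock's toe is at cradle x = 52.9 mm when its face touches the seated bar.
- rack: Fixed wooden sloping rack, 165 x 140 mm: the bars start in it side by side at y = +40 and -40 mm, along its x, sloping 30 degrees, +x end high. Origin on the bench below the bars' middles, z up. Two notched bearers (14 mm thick) 60 mm either side of the bars' middle carry them, with a stop at their low ends; between the bearers the bars are free, the side boards 26 mm below the thick bar's axis.
- bar_thick_mid (a point): Middle of the thick steel bar, on its axis: diameter 28 mm, length 180 mm, about 0.5 kg. Its x axis runs along the bar (at the start towards the raised end). It starts in either notch of the rack.
- bar_thin_mid (a point): Middle of the thin steel bar, on its axis: diameter 20 mm, length 174 mm, about 0.3 kg. Its x axis runs along the bar (at the start towards the raised end). It starts in the other notch.
- chock_large_mid (a point): Centre, half-way up, of the large loose wooden chock: 48 mm long (x), 30 mm wide (y, parallel sides: grip here), 36 mm high. Stands on the bench. Its steep face (80 degrees) looks to its +x; the top is flat over the front and slopes down to half height at the tail (-x).
- chock_large_toe (a point): Foot of the large chock's steep face: on its underside, middle of the width, 24 mm ahead (+x) of and 18 mm below its centre.
- chock_small_mid (a point): Centre, half-way up, of the small loose wooden chock: same shape, 36 mm long (x), 22 mm wide (y, parallel sides), 28 mm high. Its steep face looks to its +x.
- chock_small_toe (a point): Foot of the small chock's steep face: 18 mm ahead (+x) of and 14 mm below its centre.
- die_cube_mid (a point): Centre of a steel cube, 45 mm, with round dies; loose bystander, stands between the chocks.
- wax_mid (a point): Centre of a lump of beeswax, 28 x 34 x 16 mm; loose bystander.

How it is judged:
By the outcome, as a careful person would: the job done as asked, in the order asked, and still so for the second after the job is handed in, with the robot touching nothing.
It also fails if it takes over 72 s, if anything falls off the work surface, if the arm or the gripper's body presses on something with over 40 N, if the wrist force passes 120 N, or if a joint passes its speed limit or range.

## Working session

There is one attempt and no reset: what is moved stays moved. The work goes in short steps, Python scripts to look and compute and a shell command to move; the robot and the scene stay as the last step left them, time stands still between calls to the robot, and variables do not carry over. Pictures are saved under pics/ and viewed, and the job is handed in when it is done.

```bash
ls -la; mkdir -p pics
python3 - <<'E'
from bench import observe, read_camera
import cv2
print(observe())
for n in ("top","side"):
    c=read_camera(n)
    print({k:v for k,v in c.items() if k!="color"})
    cv2.imwrite(f"pics/{n}0.png",c["color"][:,:,::-1])
E
```

```text
total 12
drwxr-xr-x  3 agent agent 4096 Dec  7 14:58 .
drwxr-xr-x 23 root  root  4096 Dec  7 14:58 ..
drwxr-xr-x  2 agent agent 4096 Dec  7 14:58 pics
{'clock': 0.0, 'joints': array([-9.55897005e-01,  3.59357010e-01,  1.10688054e-02, -3.25381889e-04,
       -1.22408506e+00, -2.88154363e-01]), 'qd': array([-1.50129572e-03, -6.04348705e-04,  1.64556657e-03,  7.83655810e-05,
       -1.05504920e-03, -1.50192939e-03]), 'effort': array([-3.73946577e-04, -5.82717812e+01,  2.93044442e+01,  6.99750245e+00,
        6.56617165e-03, -1.45724393e-04]), 'tcp_pos': array([ 0.21649981, -0.63883398,  0.22565079]), 'tcp_rot': array([ 5.10730658e-01, -3.09938044e+00, -2.43816284e-03]), 'force': array([ 0.22872752, -0.81921138, -0.36422503]), 'wrist_torque': array([-0.01961441, -0.01228643,  0.01467261]), 'gripper_width': 1.0028859196928992}
{'vertical_fov': 46.86263795183797, 'cx': 283.80469645908744, 'cy': 205.12932565726166, 'world_from_camera': array([[-0.02125384,  0.99834015, -0.05352782,  0.50499922],
       [-0.99964554, -0.02207923, -0.01487595,  0.09473887],
       [-0.01603311,  0.05319267,  0.99845555,  1.27708873],
       [ 0.        ,  0.        ,  0.        ,  1.        ]])}
{'vertical_fov': 48.579367299267915, 'cx': 282.53518809612194, 'cy': 211.50436435971176, 'world_from_camera': array([[-0.98390487,  0.07629698, -0.16158581,  0.42228925],
       [-0.17867938, -0.4088876 ,  0.89492156,  0.91874821],
       [ 0.00220938,  0.90938974,  0.4159392 ,  0.4533834 ],
       [ 0.        ,  0.        ,  0.        ,  1.        ]])}
```

View pics/top0.png

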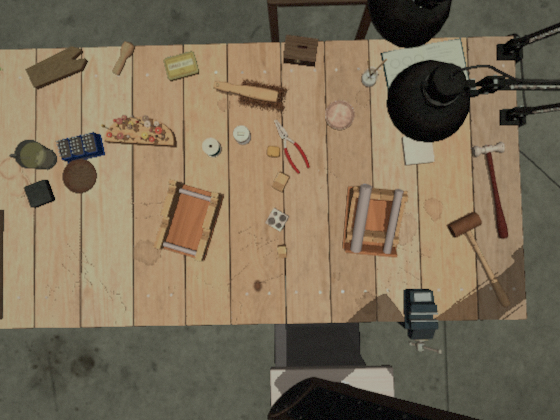

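View pics/side0.png

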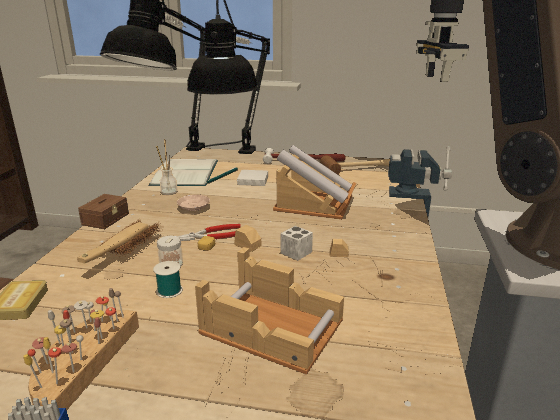

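```bash
cat > h.py <<'E'
import numpy as np, cv2
from bench import observe, read_camera
from scipy.spatial.transform import Rotation as R
def K(c):
    h=c["color"].shape[0]; return h/2/np.tan(np.radians(c["vertical_fov"])/2)
def ray(c,u,v):
    f=K(c); T=c["world_from_camera"]
    d=T[:3,:3]@np.array([(u-c["cx"])/f,-(v-c["cy"])/f,-1]); return T[:3,3],d
def onz(c,u,v,z):
    o,d=ray(c,u,v); return o+d*(z-o[2])/d[2]
def proj(c,p):
    T=c["world_from_camera"]; q=T[:3,:3].T@(np.asarray(p)-T[:3,3]); f=K(c)
    return np.array([c["cx"]+f*q[0]/-q[2], c["cy"]-f*q[1]/-q[2]])
def tri(cs,uvs):
    A=[];b=[]
    for c,(u,v) in zip(cs,uvs):
        o,d=ray(c,u,v); d/=np.linalg.norm(d); P=np.eye(3)-np.outer(d,d); A.append(P); b.append(P@o)
    return np.linalg.lstsq(np.vstack(A),np.hstack(b),rcond=None)[0]
def crop(c,x0,y0,w,h,s,name):
    im=c["color"][y0:y0+h,x0:x0+w,::-1]
    im=cv2.resize(im,None,fx=s,fy=s,interpolation=cv2.INTER_CUBIC)
    for x in range(x0-x0%10+10,x0+w,10):
        cv2.putText(im,str(x),(int((x-x0+.5)*s)-8,8),0,.3,(0,0,255),1); cv2.line(im,(int((x-x0+.5)*s),10),(int((x-x0+.5)*s),16),(0,0,255),1)
    for y in range(y0-y0%10+10,y0+h,10):
        cv2.putText(im,str(y),(0,int((y-y0+.5)*s)+3),0,.3,(0,0,255),1); cv2.line(im,(20,int((y-y0+.5)*s)),(26,int((y-y0+.5)*s)),(0,0,255),1)
    cv2.imwrite("pics/"+name,im)
def load(n):
    return np.load(f"{n}0.npy",allow_pickle=True).item()
E
python3 - <<'E'
from h import *
t=read_camera("top"); s=read_camera("side")
np.save("top0.npy",t); np.save("side0.npy",s)
crop(t,150,170,90,100,6,"t_cradle.png")
crop(t,330,170,90,100,6,"t_rack.png")
crop(t,245,135,60,130,4.5,"t_mid.png")
crop(s,185,230,170,145,4.5,"s_cradle.png")
crop(s,220,140,150,120,5,"s_mid.png")
E
```

```text
(no output)
```

View pics/t_cradle.png

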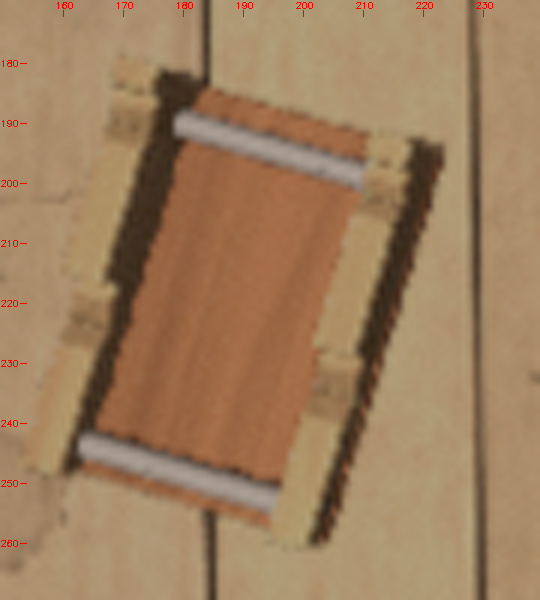

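View pics/t_rack.png

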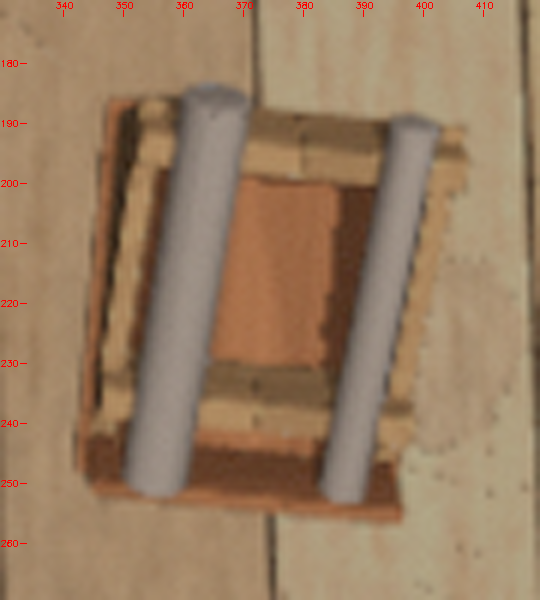

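View pics/t_mid.png

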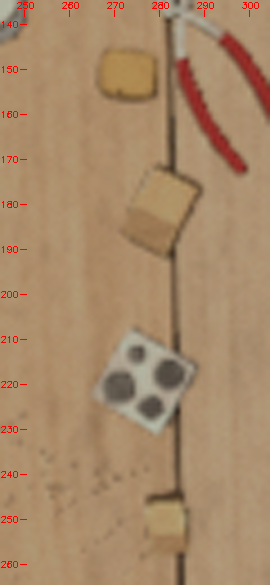

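View pics/s_cradle.png

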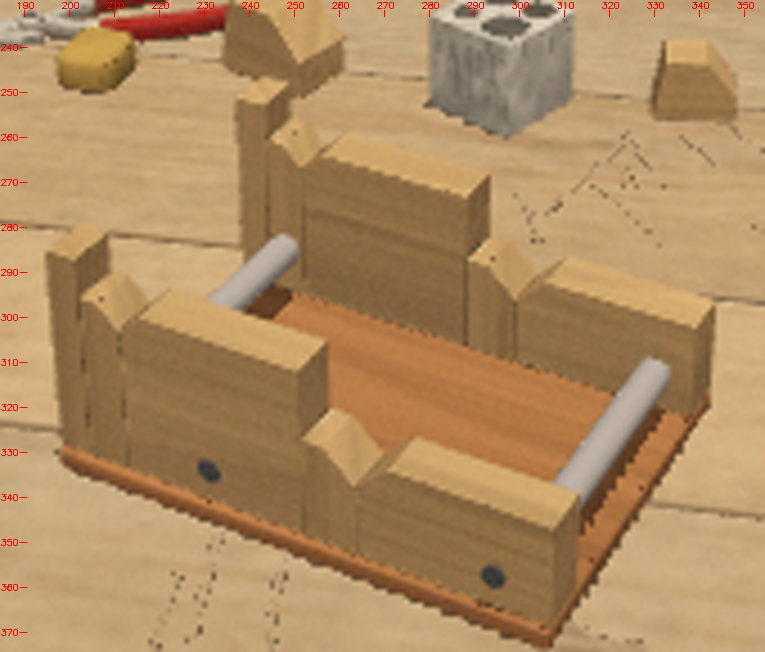

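View pics/s_mid.png

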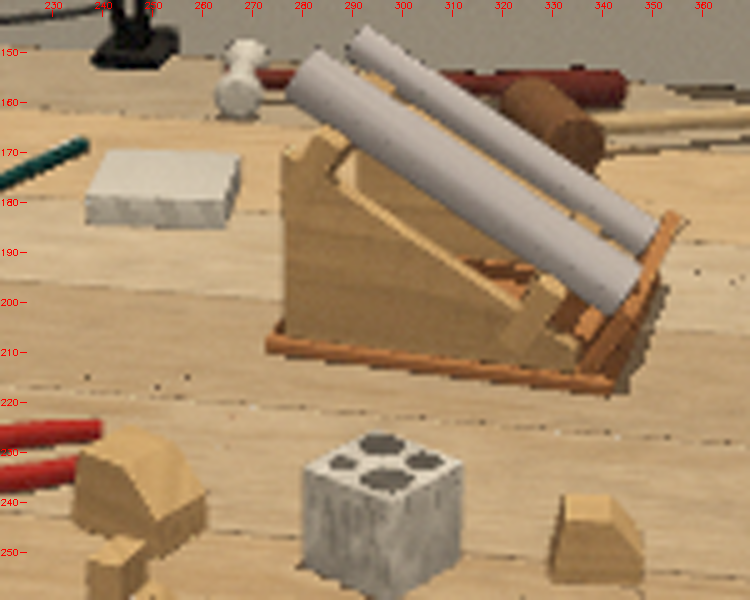

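```bash
cat > m1.py <<'E'
from h import *
from scipy.optimize import least_squares
t=load("top"); s=load("side")
S=[((-89,64,45),(557,530)),((-89,46,45),(580,492)),((-34,46,45),(417,437)),((-34,64,45),(383,478)),((-4,64,70),(298,375)),((-4,46,70),(328,342)),
((89,64,84),(47,253)),((77,64,84),(78,265)),((77,46,84),(108,233)),((-89,-46,45),(696,328)),((-4,-46,70),(470,203)),((-4,-64,70),(490,177)),((89,-46,84),(237,103)),((77,-64,84),(290,85))]
Tp=[((-89,64,45),(27,470)),((-89,-46,45),(272,540)),((-89,-64,45),(314,542)),((89,-46,84),(370,130)),((89,-64,84),(412,140)),((89,64,84),(118,55)),((89,46,84),(155,65))]
obs=[(s,np.array(p)/1e3,np.array(q)/4.5+[184.5,229.5],2.) for p,q in S]+[(t,np.array(p)/1e3,np.array(q)/6+[149.5,169.5],2.6) for p,q in Tp]
def res(x):
    Rz=R.from_euler('z',x[2]).as_matrix()
    return np.concatenate([(proj(c,Rz@p+[x[0],x[1],0])-q) for c,p,q,w in obs])
r=least_squares(res,[0.45,0.33,-0.2],loss='soft_l1')
print("cradle",r.x,np.degrees(r.x[2])); print(res(r.x).reshape(-1,2).round(1))
for n in (14,):
    for sl in (slice(0,14),slice(14,None)):
        o=obs; 
        obs=o[sl]; q=least_squares(res,r.x); print("sep",q.x,np.degrees(q.x[2])); obs=o
# bars by mask
for c,n,box in ((t,"top",(335,175,80,85)),(s,"side",(270,140,90,70))):
    x0,y0,w,h=box
    im=c["color"][y0:y0+h,x0:x0+w]; hsv=cv2.cvtColor(im,cv2.COLOR_RGB2HSV)
    m=((hsv[...,1]<50)&(hsv[...,2]>90)).astype(np.uint8)*255
    cv2.imwrite(f"pics/m_{n}.png",cv2.resize(m,None,fx=5,fy=5,interpolation=0))
    k,l,st,ce=cv2.connectedComponentsWithStats(m)
    for i in range(1,k):
        if st[i,4]>100:
            cn,_=cv2.findContours((l==i).astype(np.uint8),0,1); rr=cv2.minAreaRect(cn[0])
            print(n,st[i],ce[i]+[x0,y0],np.array(rr[0])+[x0,y0],rr[1],rr[2])
print("lamp",tri([t,s],[(428,100),(222,72)]))
E
python3 m1.py
```

```text
cradle [ 0.53894809  0.36084097 -0.30237602] -17.324869714867383
[[ 0.   0.3]
 [ 0.7  0.5]
 [ 0.1  0.3]
 [ 1.3 -1.2]
 [ 0.5 -0. ]
 [ 0.6  0.2]
 [-0.5  0.1]
 [-0.4 -0.3]
 [ 0.5  0.6]
 [ 0.3  0.3]
 [-0.6 -0.8]
 [ 0.2 -0.5]
 [-0.4 -0.6]
 [ 0.1  0.3]
 [-1.  -1.4]
 [-0.6 -1. ]
 [-0.8  0.7]
 [ 0.5 -1.1]
 [ 0.4 -0.7]
 [ 0.1 -0.8]
 [ 0.8 -0.5]]
sep [ 0.53912644  0.36091307 -0.30657074] -17.565209689784123
sep [ 0.53710859  0.36045419 -0.2876117 ] -16.478936367870762
top [ 16   9  20  68 671] [360.61400894 217.37704918] [360.71621704 217.70270157] (10.52153491973877, 68.22557830810547) 9.462322235107422
top [ 49  15  19  63 445] [392.79775281 220.57752809] [392.71154022 220.94230652] (7.256296634674072, 63.93385314941406) 11.309932708740234
side [   0    0   82   63 1750] [311.50971429 167.79428571] [314.61266327 159.75501823] (93.23878479003906, 40.989601135253906) 34.159690856933594
side [ 58   0  32  17 232] [345.42672414 147.16810345] [343.5 148. ] (16.0, 31.0) 90.0
lamp [ 0.7687192  -0.19001865  0.29299651]
```

```bash
cat > m2.py <<'E'
from h import *
t=load("top"); s=load("side")
f=lambda X,Y:(X/5+219.5,Y/5+139.5)
for n,tc,hi,lo,thi,tlo in (("thick",(360.7,217.6),(302,72),(627,293),(215,97),(157,487)),("thin",(392.75,220.75),(355,37),(651,243),(413,125),(346,493))):
    mid=((hi[0]+lo[0])/2,(hi[1]+lo[1])/2)
    P=tri([t,s],[tc,f(*mid)]); print(n,P.round(4),"reproj",(proj(t,P)-tc).round(1),(proj(s,P)-f(*mid)).round(1))
    H=tri([t,s],[(thi[0]/6+329.5,thi[1]/6+169.5),f(*hi)]);L=tri([t,s],[(tlo[0]/6+329.5,tlo[1]/6+169.5),f(*lo)])
    d=H-L; print(H,L,np.linalg.norm(d),"slope",np.degrees(np.arctan2(d[2],np.hypot(*d[:2]))),"yaw",np.degrees(np.arctan2(d[1],d[0])),"mid",(H+L)/2)
# chocks: top crop mid origin(245,135) s4.5
g=lambda X,Y:(X/4.5+244.5,Y/4.5+134.5)
print("cube", onz(t,*g(145,381),.045))
E
python3 m2.py
python3 - <<'E'
from h import *
t=load("top"); s=load("side")
crop(t,262,160,34,40,14,"tl.png"); crop(t,268,235,30,35,14,"ts.png")
crop(s,230,220,40,40,14,"sl.png"); crop(s,325,230,34,30,14,"ss.png")
a=[cv2.imread("pics/%s.png"%n) for n in ("tl","ts","sl","ss")]
H=max(i.shape[0] for i in a[:2]);
W=[cv2.copyMakeBorder(i,0,570-i.shape[0],0,0,0) for i in a]
cv2.imwrite("pics/ch1.png",cv2.resize(np.hstack(W[:2]),None,fx=.85,fy=.85)); cv2.imwrite("pics/ch2.png",cv2.resize(np.hstack(W[2:]),None,fx=.75,fy=.75))
E
```

```text
thick [ 0.5335 -0.0755  0.086 ] reproj [0.  0.2] [-0.3 -0. ]
[ 0.60879827 -0.08192968  0.13196801] [ 0.45384778 -0.06644708  0.04127405] 0.18020753975310635 slope 30.21691234587837 yaw -5.706037054939954 mid [ 0.53132303 -0.07418838  0.08662103]
thin [ 0.5241 -0.1548  0.0799] reproj [0.  0.3] [-0.3 -0. ]
[ 0.59687488 -0.16060342  0.12593828] [ 0.44797091 -0.1473678   0.03450834] 0.1752341461919019 slope 31.45029587768704 yaw -5.079497853985057 mid [ 0.5224229  -0.15398561  0.08022331]
cube [0.53570644 0.13186666 0.045     ]
```

View pics/ch1.png

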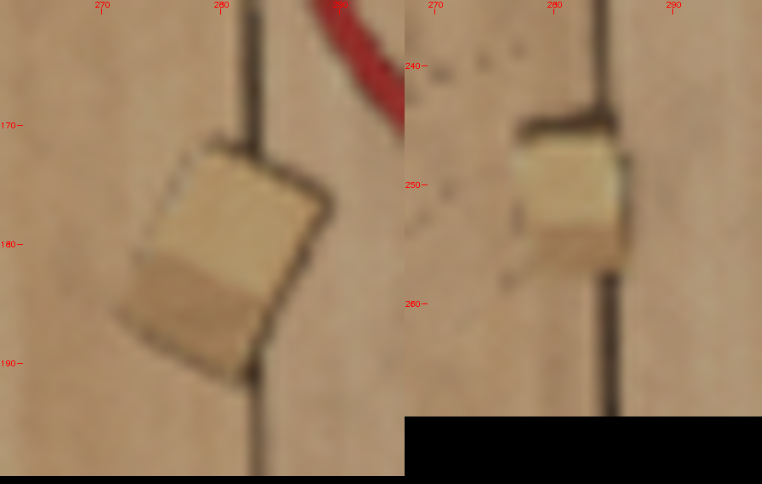

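View pics/ch2.png

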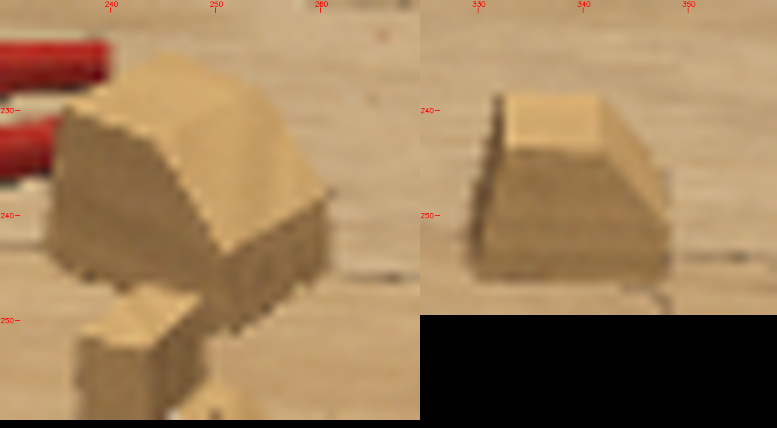

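```bash
cat > m3.py <<'E'
from h import *
from scipy.optimize import least_squares
t=load("top"); s=load("side")
def fit(L,W,H,T,S,g):
    F=L/2-H*np.tan(np.radians(10)); P=dict(fl=(F,W/2,H),fr=(F,-W/2,H),bl=(-L/2,W/2,H/2),br=(-L/2,-W/2,H/2),toel=(L/2,W/2,0),tbl=(-L/2,W/2,0),tbr=(-L/2,-W/2,0))
    obs=[(c,np.array(P[k])/1e3,np.array(q)) for c,D in ((t,T),(s,S)) for k,q in D.items()]
    def res(x):
        Rz=R.from_euler('z',x[2]).as_matrix(); return np.concatenate([proj(c,Rz@p+[x[0],x[1],0])-q for c,p,q in obs])
    r=least_squares(res,g,loss='soft_l1'); print(r.x.round(4),np.degrees(r.x[2]).round(1)); print(r.fun.reshape(-1,2).round(1).tolist())
fit(48,30,36,dict(fl=(279.4,171.3),fr=(289.1,175.5),bl=(271.6,185.7),br=(282.1,191.9)),dict(fl=(235.7,230.2),toel=(233.8,243.8),bl=(250.9,243.3),br=(260.7,237.9),tbr=(260.7,244.7),fr=(245.2,224.5)),[.62,.1,-.4])
fit(36,22,28,dict(fl=(277.2,246),fr=(285,245.3),bl=(278.1,257.6),br=(285.9,257)),dict(fl=(332.4,243.8),toel=(329.3,255.9),bl=(348.1,250.6),tbl=(348.1,256.2),fr=(332.4,238.4)),[.45,.1,0.1])
E
python3 m3.py
```

```text
[ 0.6386  0.1184 -0.4865] -27.9
[[-0.3, -0.8], [0.4, 0.1], [0.5, -0.2], [0.3, -1.3], [-0.4, -0.5], [-0.1, 0.9], [0.3, 0.6], [0.5, 0.4], [0.6, 1.5], [0.2, -0.0]]
[0.4552 0.1207 0.0663] 3.8
[[-0.0, -0.1], [0.7, -0.2], [0.3, 0.1], [0.9, -0.1], [-0.0, 0.2], [-0.2, 0.7], [0.2, 0.7], [-0.2, 1.5], [0.2, 0.2]]
```

```bash
cat > go.py <<'E'
from h import *
def pose(G,ydeg,tilt=0,tdeg=0):
    """grasp point G (m), jaw axis yaw ydeg, tool z tilted 'tilt' deg from down toward heading tdeg"""
    a=np.radians(tdeg);b=np.radians(tilt)
    z=np.array([np.sin(b)*np.cos(a),np.sin(b)*np.sin(a),-np.cos(b)])
    y=np.array([np.cos(np.radians(ydeg)),np.sin(np.radians(ydeg)),0]); y-=z*(y@z); y/=np.linalg.norm(y)
    M=np.stack([np.cross(y,z),y,z],1); return M,np.array(G)+.019*z
def rel(*ps):
    o=observe(); R0=R.from_rotvec(o["tcp_rot"]).as_matrix(); p0=o["tcp_pos"]
    g=p0-.019*R0[:,2]
    print("t",round(o["clock"],2),"grasp",g.round(4),"yaw_y",np.degrees(np.arctan2(R0[1,1],R0[0,1])).round(1),"z",R0[:,2].round(3),"F",o["force"].round(1),"w",round(o["gripper_width"]*88,1),"q",np.degrees(o["joints"]).round(0))
    for M,p in ps:
        rv=np.degrees(R.from_matrix(R0.T@M).as_rotvec()); d=R0.T@(p-p0)*1e3
        print("r",rv.round(1),"t",d.round(1),"rows>=",np.ceil(max(np.linalg.norm(rv)/10.7,np.linalg.norm(d)/62.5)))
C=np.array([.5388,.3608]); CY=-17.4
def cr(x,y,z): # cradle mm -> world
    a=np.radians(CY); x,y=x/1e3,y/1e3
    return np.array([C[0]+np.cos(a)*x-np.sin(a)*y,C[1]+np.sin(a)*x+np.cos(a)*y,z/1e3])
E
python3 - <<'E'
from go import *
G=np.array([.532,-.075,.0863]); z=pose(G,84.5,30,-5.5)[0][:,2]
rel(pose([.35,-.35,.30],84.5,0,0),pose(G-.1*z,84.5,30,-5.5),pose(G-.003*z,84.5,30,-5.5))
E
```

```text
t 0.2 grasp [ 0.2166 -0.639   0.245 ] yaw_y 108.7 z [-0.     0.001 -1.   ] F [ 0.1  0.2 -0.7] w 87.7 q [-55.  21.   1.  -0. -70. -17.]
r [ 0.1 -0.  24.2] t [-219.1  230.9  -54.8] rows>= 6.0
r [  6.4 -29.6  23.6] t [-442.9  449.5   69.9] rows>= 11.0
r [  6.4 -29.6  23.6] t [-487.1  429.5  153.9] rows>= 11.0
```

```bash
python3 -m crank '[{"rz":10,"tx":-60,"ty":60,"tz":-50,"jaw":0.2},{"rz":20,"tx":-110,"ty":115,"tz":-55,"jaw":0.2},{"rz":24,"tx":-165,"ty":170,"tz":-55,"jaw":0.2},{"rz":24,"tx":-219,"ty":231,"tz":-50,"jaw":0.2},{"rx":2,"ry":-10,"rz":24,"tx":-265,"ty":275,"tz":-30,"jaw":0.2},{"rx":4,"ry":-20,"rz":24,"tx":-310,"ty":320,"tz":0,"jaw":0.2},{"rx":6.4,"ry":-29.6,"rz":23.6,"tx":-350,"ty":360,"tz":30,"jaw":0.2},{"rx":6.4,"ry":-29.6,"rz":23.6,"tx":-395,"ty":400,"tz":50,"jaw":0.2},{"rx":6.4,"ry":-29.6,"rz":23.6,"tx":-442.9,"ty":449.5,"tz":69.9,"jaw":0.2},{"rx":6.4,"ry":-29.6,"rz":23.6,"tx":-442.9,"ty":449.5,"tz":69.9,"jaw":0.2},{"rx":6.4,"ry":-29.6,"rz":23.6,"tx":-442.9,"ty":449.5,"tz":69.9,"jaw":0.2}]' 30
python3 - <<'E'
from go import *
G=np.array([.532,-.075,.0863]); z=pose(G,84.5,30,-5.5)[0][:,2]
rel(pose(G-.1*z,84.5,30,-5.5),pose(G-.03*z,84.5,30,-5.5),pose(G-.003*z,84.5,30,-5.5))
t=read_camera("top");s=read_camera("side")
crop(t,330,150,90,120,5,"t1.png");crop(s,250,60,130,160,4,"s1.png")
E
```

```text
t 0.2 grasp [ 0.2166 -0.639   0.245 ] yaw_y 108.7 z [-0.     0.001 -1.   ] F [ 0.1  0.2 -0.7] w 87.7 q [-55.  21.   1.  -0. -70. -17.]
r [  6.4 -29.6  23.6] t [-442.9  449.5   69.9] rows>= 11.0
r [  6.4 -29.6  23.6] t [-474.8  435.   130.5] rows>= 11.0
r [  6.4 -29.6  23.6] t [-487.1  429.5  153.9] rows>= 11.0schema error: expected keys rx, ry, rz, tx, ty, tz, jaw
```

View pics/t1.png

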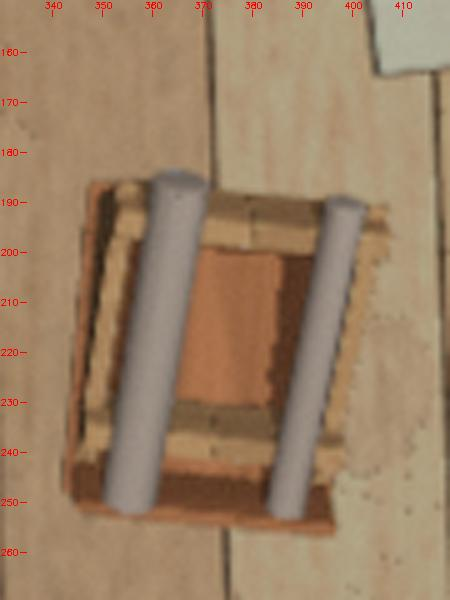

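View pics/s1.png

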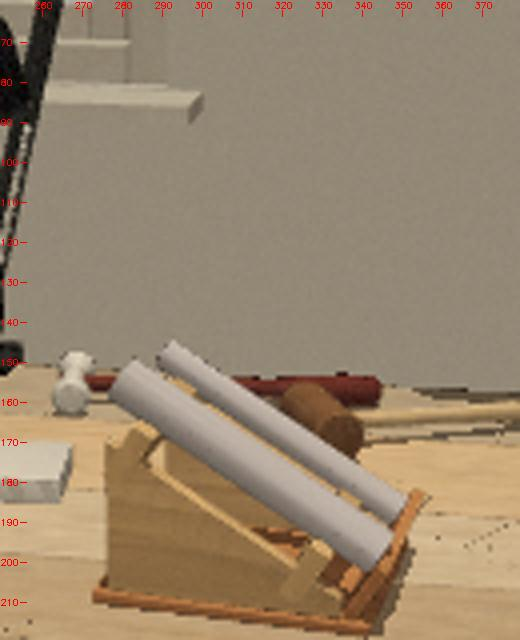

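The call was refused because every row needs all the keys. The arm has not moved and the bars are still in the rack. I'll retype it.

```bash
python3 -m crank '[{"rx":0,"ry":0,"rz":10,"tx":-60,"ty":60,"tz":-50,"jaw":0.2},{"rx":0,"ry":0,"rz":20,"tx":-110,"ty":115,"tz":-55,"jaw":0.2},{"rx":0,"ry":0,"rz":24,"tx":-165,"ty":170,"tz":-55,"jaw":0.2},{"rx":0,"ry":0,"rz":24,"tx":-219,"ty":231,"tz":-50,"jaw":0.2},{"rx":2,"ry":-10,"rz":24,"tx":-265,"ty":275,"tz":-30,"jaw":0.2},{"rx":4,"ry":-20,"rz":24,"tx":-310,"ty":320,"tz":0,"jaw":0.2},{"rx":6.4,"ry":-29.6,"rz":23.6,"tx":-350,"ty":360,"tz":30,"jaw":0.2},{"rx":6.4,"ry":-29.6,"rz":23.6,"tx":-395,"ty":400,"tz":50,"jaw":0.2},{"rx":6.4,"ry":-29.6,"rz":23.6,"tx":-442.9,"ty":449.5,"tz":69.9,"jaw":0.2},{"rx":6.4,"ry":-29.6,"rz":23.6,"tx":-442.9,"ty":449.5,"tz":69.9,"jaw":0.2},{"rx":6.4,"ry":-29.6,"rz":23.6,"tx":-442.9,"ty":449.5,"tz":69.9,"jaw":0.2}]' 30
python3 - <<'E'
from go import *
G=np.array([.532,-.075,.0863]); z=pose(G,84.5,30,-5.5)[0][:,2]
rel(pose(G-.1*z,84.5,30,-5.5),pose(G-.03*z,84.5,30,-5.5),pose(G-.003*z,84.5,30,-5.5))
t=read_camera("top");s=read_camera("side")
crop(t,330,150,90,120,5,"t1.png");crop(s,250,60,130,160,4,"s1.png")
E
```

```text
clock: 1.68
tcp_pos: [0.4896, -0.101, 0.1818]
tcp_rot: [0.118, 2.636, -0.01]
force: [1.1, -1.3, 0.4]
gripper_width: 0.602
t 1.68 grasp [ 0.4805 -0.1004  0.1985] yaw_y 85.1 z [ 0.481 -0.029 -0.876] F [ 1.1 -1.3  0.4] w 53.0 q [  15.  -10.  -58.   31.  -17. -137.]
r [ 1.  -1.2  0.1] t [12.9 29.5 22.4] rows>= 1.0
r [ 1.  -1.2  0.1] t [11.4 28.3 92.3] rows>= 2.0
r [ 1.  -1.2  0.1] t [ 10.9  27.8 119.3] rows>= 2.0
```

View pics/t1.png

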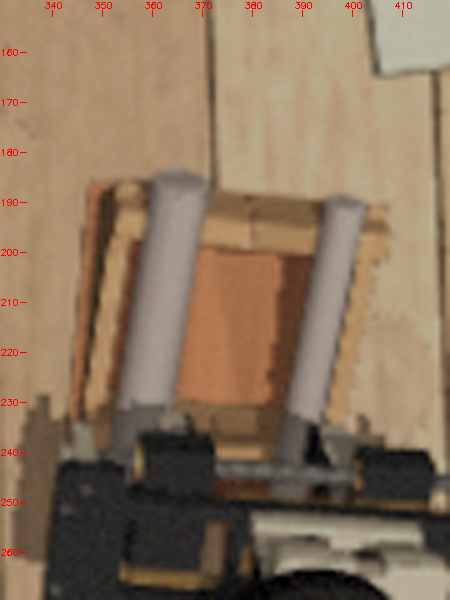

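View pics/s1.png

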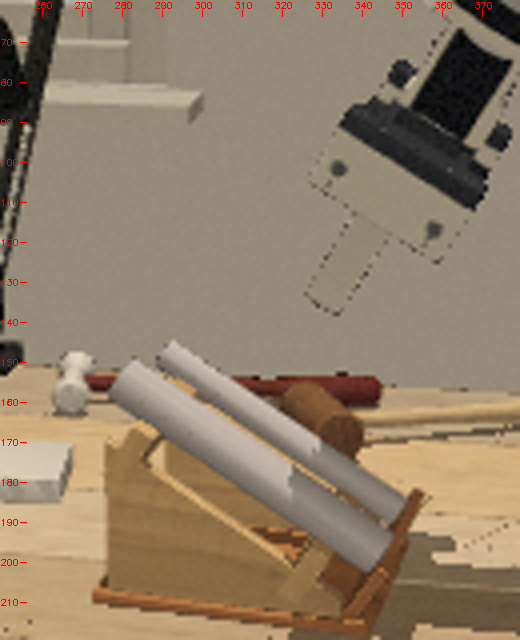

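```bash
python3 -m crank '[{"rx":1,"ry":-1.2,"rz":0,"tx":12.9,"ty":29.5,"tz":22.4,"jaw":0.2},{"rx":1,"ry":-1.2,"rz":0,"tx":12.9,"ty":29.5,"tz":22.4,"jaw":0.2},{"rx":1,"ry":-1.2,"rz":0,"tx":12.9,"ty":29.5,"tz":22.4,"jaw":0.2},{"rx":1,"ry":-1.2,"rz":0,"tx":12.9,"ty":29.5,"tz":22.4,"jaw":0.2}]' 30
python3 - <<'E'
from go import *
G=np.array([.532,-.075,.0863]); z=pose(G,84.5,30,-5.5)[0][:,2]
rel(pose(G-.1*z,84.5,30,-5.5),pose(G-.03*z,84.5,30,-5.5),pose(G-.003*z,84.5,30,-5.5))
E
```

```text
clock: 2.28
tcp_pos: [0.5006, -0.0822, 0.1759]
tcp_rot: [0.121, 2.651, -0.01]
force: [-0.6, 0.5, 0.3]
gripper_width: 0.6
t 2.27 grasp [ 0.4917 -0.0816  0.1927] yaw_y 85.0 z [ 0.468 -0.029 -0.884] F [-0.6  0.5  0.3] w 52.8 q [  16.   -9.  -58.   34.  -17. -142.]
r [ 0.9 -2.1  0. ] t [17.9  9.9 12.7] rows>= 1.0
r [ 0.9 -2.1  0. ] t [15.3  8.8 82.6] rows>= 2.0
r [ 0.9 -2.1  0. ] t [ 14.4   8.3 109.6] rows>= 2.0
```

```bash
cat > kin.py <<'E'
import numpy as np, itertools
from scipy.optimize import least_squares
from scipy.spatial.transform import Rotation as R
def fk(q,p,s4=1,s6=1,full=False):
    a1,h1,L2,a3,L4,d6=p
    E=lambda ax,a:R.from_euler(ax,a).as_matrix()
    M=E('z',q[0]); x=M@[a1,0,h1]; M=M@E('y',q[1]); x=x+M@[0,0,L2]; M=M@E('y',-q[2]); x=x+M@[L4,0,a3]
    M=M@E('x',s4*q[3])@E('y',-q[4]); x=x+M@[d6,0,0]; M=M@E('x',s6*q[5])
    return x,M
E
python3 - <<'E'
from kin import *
from bench import observe
o=observe()
D=[([-9.55897005e-01,3.59357010e-01,1.10688054e-02,-3.25381889e-04,-1.22408506e+00,-2.88154363e-01],[0.21649981,-0.63883398,0.22565079]),
(np.radians([15,-10,-58,31,-17,-137]),[.4896,-.101,.1818]),(o["joints"],o["tcp_pos"])]
print(np.array(o["joints"]))
for s4 in (1,-1):
    w=[1,.15,1]
    f=lambda p:np.concatenate([k*(fk(q,p,s4)[0]-x) for k,(q,x) in zip(w,D)]+[.02*(p-[0.05,.4,.4,0,.4,.3])])
    r=least_squares(f,[.05,.4,.4,0,.4,.3]); print(s4,r.x.round(3),r.fun[:9].round(4))
    x,M=fk(o["joints"],r.x,s4); print(M.round(3)); 
print(R.from_rotvec(o["tcp_rot"]).as_matrix().round(3))
E
```

```text
[ 0.28517677 -0.15213272 -1.01633614  0.58775507 -0.29063873 -2.47759313]
1 [ 1.195 -0.276 -0.794 -0.167 -0.227 -1.326] [ 0.1572  0.1105  0.0015  0.0002  0.0039 -0.0027 -0.0036  0.0084 -0.0008]
[[ 0.378 -0.695 -0.611]
 [ 0.276 -0.546  0.791]
 [-0.884 -0.468 -0.014]]
-1 [-0.366  0.741  1.159 -0.029  0.656  1.35 ] [ 0.1567  0.1111 -0.0005  0.0015  0.0037  0.0012 -0.0013  0.005   0.0002]
[[ 0.468  0.127 -0.875]
 [-0.029 -0.987 -0.158]
 [-0.884  0.099 -0.458]]
[[-0.88   0.087  0.468]
 [ 0.084  0.996 -0.029]
 [-0.468  0.014 -0.884]]
```

```bash
cat > kin.py <<'E'
import numpy as np
from scipy.optimize import least_squares
from scipy.spatial.transform import Rotation as R
E=lambda ax,a:R.from_euler(ax,a).as_matrix()
def fk(q,p):
    a1,h1,L2,a3,L4,d6,b=p
    M=E('z',q[0]); x=M@[a1,b,h1]; M=M@E('y',q[1]); x=x+M@[0,0,L2]; M=M@E('y',-q[2]); x=x+M@[L4,0,a3]
    M=M@E('x',-q[3])@E('y',-q[4]); x=x+M@[d6,0,0]; M=M@E('x',q[5])
    return x,M
E
python3 - <<'E'
from kin import *
from bench import observe
o=observe()
D=[([-9.55897005e-01,3.59357010e-01,1.10688054e-02,-3.25381889e-04,-1.22408506e+00,-2.88154363e-01],[0.21649981,-0.63883398,0.22565079]),
(np.radians([15,-10,-58,31,-17,-137]),[.4896,-.101,.1818]),(o["joints"],o["tcp_pos"])]
w=[1,.15,1]
f=lambda p:np.concatenate([k*(fk(q,p)[0]-x) for k,(q,x) in zip(w,D)]+[.01*(p-[0.05,.4,.4,0,.4,.3,-.19])])
r=least_squares(f,[.05,.4,.4,0,.4,.3,-.19]); print(r.x.round(3),r.fun[:9].round(4))
E
```

```text
[ 0.314  0.265  0.322 -0.075  0.261  0.18  -0.191] [ 0.0002  0.0002  0.0001  0.0015  0.0013 -0.0005 -0.0002 -0.0005 -0.    ]
```

```bash
python3 -m crank '[{"rx":1,"ry":-2,"rz":0,"tx":16,"ty":9,"tz":40,"jaw":0.2},{"rx":1,"ry":-2,"rz":0,"tx":16,"ty":9,"tz":62,"jaw":0.2},{"rx":1,"ry":-2,"rz":0,"tx":16,"ty":9,"tz":62,"jaw":0.2},{"rx":1,"ry":-2,"rz":0,"tx":16,"ty":9,"tz":62,"jaw":0.2}]' 30
python3 - <<'E'
from go import *
G=np.array([.532,-.075,.0863]); z=pose(G,84.5,30,-5.5)[0][:,2]
rel(pose(G-.05*z,84.5,30,-5.5),pose(G-.003*z,84.5,30,-5.5)); print(observe()["joints"])
E
```

```text
clock: 2.78
tcp_pos: [0.5284, -0.0859, 0.1442]
tcp_rot: [0.117, 2.67, 0.009]
force: [-0.7, 0.7, 0.8]
gripper_width: 0.6
t 2.77 grasp [ 0.5198 -0.0856  0.1611] yaw_y 85.3 z [ 0.452 -0.013 -0.892] F [-0.7  0.7  0.8] w 52.8 q [  12.   -2.  -58.   38.  -10. -143.]
r [ 1.7 -3.2  0. ] t [25.6 10.6 22.2] rows>= 1.0
r [ 1.7 -3.2  0. ] t [23.   9.1 69.1] rows>= 2.0
[ 0.20267103 -0.03814247 -1.01625631  0.66295202 -0.16983402 -2.49266357]
```

Run:
```python
from go import *
G=np.array([.532,-.075,.0863]); n=np.array([-.5*np.cos(np.radians(5.5)),.5*np.sin(np.radians(5.5)),.866])
print(n)
for t in (10,15):
  rel(pose(G+.06*n,84.5,t,-5.5),pose(G+.005*n,84.5,t,-5.5))
```

```text
[-0.4976981   0.04792288  0.866     ]
t 2.77 grasp [ 0.5198 -0.0856  0.1611] yaw_y 85.3 z [ 0.452 -0.013 -0.892] F [-0.7  0.7  0.8] w 52.8 q [  12.   -2.  -58.   38.  -10. -143.]
r [ 1.7 16.8  0.3] t [32.7 10.9 11.4] rows>= 2.0
r [ 1.7 16.8  0.3] t [29.6  9.2 66.3] rows>= 2.0
t 2.77 grasp [ 0.5198 -0.0856  0.1611] yaw_y 85.3 z [ 0.452 -0.013 -0.892] F [-0.7  0.7  0.8] w 52.8 q [  12.   -2.  -58.   38.  -10. -143.]
r [ 1.7 11.8  0.2] t [31.1 10.9 11.8] rows>= 2.0
r [ 1.7 11.8  0.2] t [28.   9.2 66.7] rows>= 2.0
```

```bash
python3 -m crank '[{"rx":1,"ry":6,"rz":0,"tx":16,"ty":6,"tz":0,"jaw":0.2},{"rx":1.7,"ry":11.8,"rz":0,"tx":31,"ty":11,"tz":8,"jaw":0.2},{"rx":1.7,"ry":11.8,"rz":0,"tx":31,"ty":11,"tz":12,"jaw":0.2},{"rx":1.7,"ry":11.8,"rz":0,"tx":31,"ty":11,"tz":12,"jaw":0.2},{"rx":1.7,"ry":11.8,"rz":0,"tx":31,"ty":11,"tz":12,"jaw":0.2}]' 30
python3 - <<'E'
from go import *
G=np.array([.532,-.075,.0863]); n=np.array([-.5*np.cos(np.radians(5.5)),.5*np.sin(np.radians(5.5)),.866])
rel(pose(G+.06*n,84.5,15,-5.5),pose(G+.005*n,84.5,15,-5.5)); print(observe()["joints"])
E
```

```text
clock: 3.4
tcp_pos: [0.5067, -0.0728, 0.1195]
tcp_rot: [0.131, 2.876, -0.02]
force: [-0.2, -0.4, 1.2]
gripper_width: 0.598
t 3.4 grasp [ 0.5018 -0.0723  0.1379] yaw_y 84.8 z [ 0.259 -0.025 -0.966] F [-0.2 -0.4  1.2] w 52.6 q [  18.    3.  -45.   12.  -29. -124.]
r [-0.   0.1  0.3] t [-0.4  0.2 -0.3] rows>= 1.0
r [-0.   0.1  0.3] t [-14.6   0.2  52.8] rows>= 1.0
[ 0.3163813   0.04403447 -0.78921287  0.21765365 -0.50582094 -2.15642921]
```

```bash
python3 -m crank '[{"rx":0,"ry":0,"rz":0,"tx":-7,"ty":0,"tz":25,"jaw":0.2},{"rx":0,"ry":0,"rz":0,"tx":-14.6,"ty":0,"tz":52.8,"jaw":0.2},{"rx":0,"ry":0,"rz":0,"tx":-14.6,"ty":0,"tz":52.8,"jaw":0.2},{"rx":0,"ry":0,"rz":0,"tx":-14.6,"ty":0,"tz":52.8,"jaw":0.0}]' 30
python3 - <<'E'
from go import *
G=np.array([.532,-.075,.0863]); n=np.array([-.5*np.cos(np.radians(5.5)),.5*np.sin(np.radians(5.5)),.866])
rel(pose(G+.06*n,84.5,15,-5.5),pose(G+.005*n,84.5,15,-5.5))
t=read_camera("top");s=read_camera("side")
crop(t,330,150,90,120,5,"t2.png");crop(s,250,60,130,160,4,"s2.png")
E
```

```text
clock: 3.9
tcp_pos: [0.5346, -0.075, 0.0728]
tcp_rot: [0.131, 2.877, -0.019]
force: [0.8, -0.1, 0.4]
gripper_width: 0.54
t 3.9 grasp [ 0.5297 -0.0746  0.0911] yaw_y 84.8 z [ 0.258 -0.025 -0.966] F [ 0.8 -0.1  0.4] w 47.5 q [  16.    9.  -46.   16.  -21. -125.]
r [-0.   0.   0.3] t [ 14.5  -0.2 -52.7] rows>= 1.0
r [-0.   0.   0.3] t [ 0.3 -0.2  0.4] rows>= 1.0
```

View pics/t2.png

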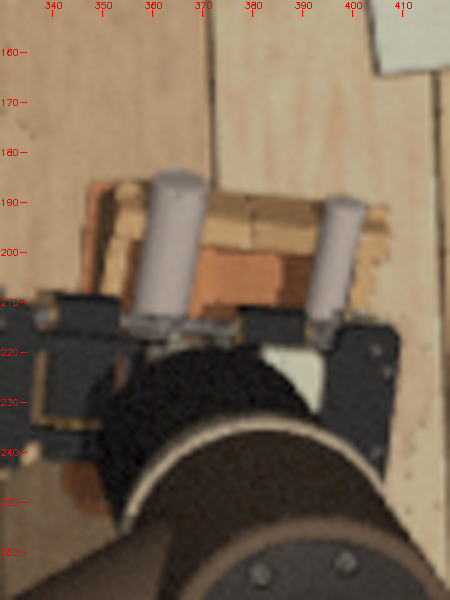

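View pics/s2.png

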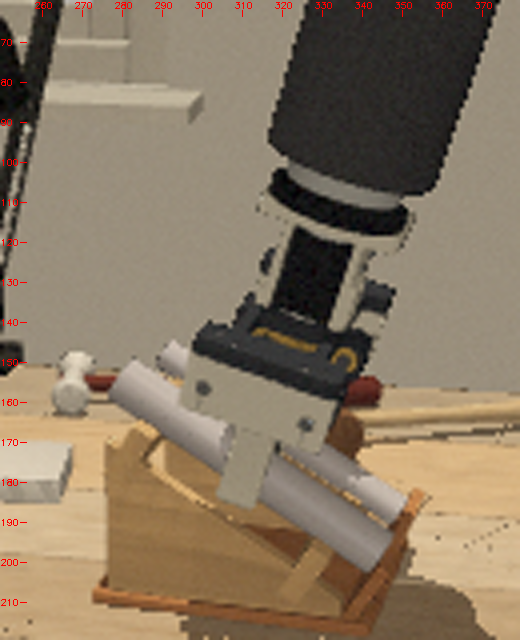

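```bash
python3 -m crank '[{"rx":0,"ry":0,"rz":0,"tx":0,"ty":0,"tz":0,"jaw":-0.2},{"rx":0,"ry":0,"rz":0,"tx":0,"ty":0,"tz":0,"jaw":-0.4},{"rx":0,"ry":0,"rz":0,"tx":0,"ty":0,"tz":0,"jaw":-0.6},{"rx":0,"ry":0,"rz":0,"tx":0,"ty":0,"tz":0,"jaw":-0.6},{"rx":0,"ry":0,"rz":0,"tx":0,"ty":0,"tz":0,"jaw":-0.6}]' 45
python3 - <<'E'
from go import *
G=np.array([.532,-.075,.0863]); n=np.array([-.5*np.cos(np.radians(5.5)),.5*np.sin(np.radians(5.5)),.866])
rel(pose(G+.005*n+.05*n,84.5,15,-5.5),pose(G+.12*n,84.5,0,-5.5))
E
```

```text
clock: 4.62
tcp_pos: [0.5354, -0.0745, 0.0727]
tcp_rot: [0.131, 2.876, -0.019]
force: [-3.1, 1.3, 6.4]
gripper_width: 0.307
t 4.62 grasp [ 0.5305 -0.0741  0.0911] yaw_y 84.8 z [ 0.259 -0.025 -0.966] F [-3.1  1.3  6.4] w 27.0 q [  16.    9.  -46.   16.  -21. -125.]
r [0.  0.1 0.3] t [ 13.9  -0.7 -48.1] rows>= 1.0
r [-0.  15.1  0.3] t [  35.5   -0.6 -111.5] rows>= 2.0
```

```bash
python3 -m crank '[{"rx":0,"ry":0,"rz":0,"tx":7,"ty":0,"tz":-25,"jaw":-0.6},{"rx":0,"ry":0,"rz":0,"tx":14,"ty":0,"tz":-48,"jaw":-0.6},{"rx":0,"ry":5,"rz":0,"tx":22,"ty":0,"tz":-75,"jaw":-0.6},{"rx":0,"ry":15,"rz":0,"tx":30,"ty":0,"tz":-100,"jaw":-0.6},{"rx":0,"ry":15,"rz":0,"tx":30,"ty":0,"tz":-120,"jaw":-0.6},{"rx":0,"ry":15,"rz":0,"tx":30,"ty":0,"tz":-120,"jaw":-0.6}]' 45
python3 - <<'E'
from go import *
rel(pose(cr(-23,0,165),162.6,15,-107.4),pose(cr(-23,0,60),162.6,15,-107.4))
t=read_camera("top");s=read_camera("side")
crop(t,330,130,100,130,4.5,"t3.png");crop(s,250,60,130,160,4,"s3.png")
E
```

```text
clock: 5.38
tcp_pos: [0.4757, -0.0688, 0.1805]
tcp_rot: [0.143, 3.137, -0.001]
force: [-0.0, -0.4, -4.9]
gripper_width: 0.306
t 5.38 grasp [ 0.4757 -0.0688  0.1995] yaw_y 84.8 z [ 0.001 -0.001 -1.   ] F [-0.  -0.4 -4.9] w 26.9 q [  15.    4.  -27.    0.  -59. -111.]
r [ 10.1  12.7 -77.4] t [-1.000e-01  4.337e+02  3.360e+01] rows>= 8.0
r [ 10.1  12.7 -77.4] t [1.000e-01 4.337e+02 1.386e+02] rows>= 8.0
```

View pics/s3.png

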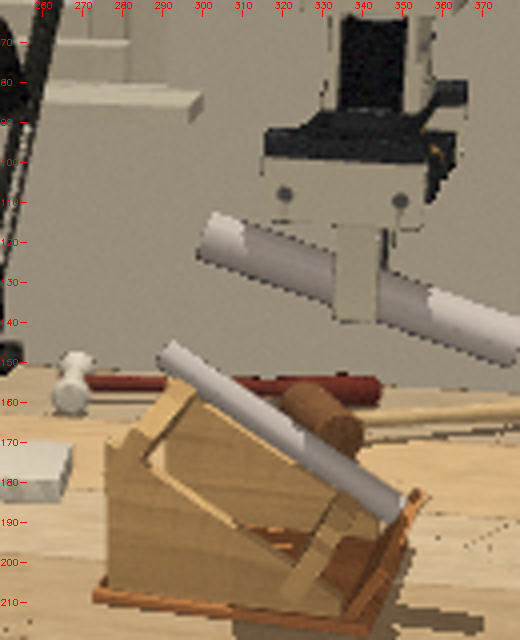

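```bash
python3 -m crank '[{"rx":1,"ry":1.5,"rz":-9,"tx":0,"ty":50,"tz":0,"jaw":-0.6},{"rx":2,"ry":3,"rz":-18,"tx":0,"ty":100,"tz":0,"jaw":-0.6},{"rx":3.5,"ry":4.5,"rz":-27,"tx":0,"ty":150,"tz":0,"jaw":-0.6},{"rx":5,"ry":6.3,"rz":-36,"tx":0,"ty":200,"tz":0,"jaw":-0.6},{"rx":6,"ry":7.5,"rz":-45,"tx":0,"ty":250,"tz":5,"jaw":-0.6},{"rx":7,"ry":9,"rz":-54,"tx":0,"ty":300,"tz":10,"jaw":-0.6},{"rx":8.2,"ry":10.3,"rz":-63,"tx":0,"ty":350,"tz":15,"jaw":-0.6},{"rx":9.4,"ry":11.8,"rz":-72,"tx":0,"ty":400,"tz":20,"jaw":-0.6},{"rx":10.1,"ry":12.7,"rz":-77.4,"tx":0,"ty":433,"tz":23,"jaw":-0.6},{"rx":10.1,"ry":12.7,"rz":-77.4,"tx":0,"ty":433.7,"tz":23,"jaw":-0.6},{"rx":10.1,"ry":12.7,"rz":-77.4,"tx":0,"ty":433.7,"tz":23,"jaw":-0.6}]' 45
python3 - <<'E'
from go import *
rel(pose(cr(-23,0,165),162.6,15,-107.4),pose(cr(-23,0,60),162.6,15,-107.4))
t=read_camera("top");s=read_camera("side"); np.save("top4.npy",t);np.save("side4.npy",s)
crop(t,140,150,110,120,5,"t4.png");crop(s,170,140,200,220,3.5,"s4.png")
E
```

```text
clock: 6.85
tcp_pos: [0.514, 0.3623, 0.1552]
tcp_rot: [1.728, -2.351, 0.228]
force: [0.3, 0.5, -4.9]
gripper_width: 0.305
t 6.85 grasp [0.5155 0.367  0.1736] yaw_y 162.6 z [-0.08  -0.25  -0.965] F [ 0.3  0.5 -4.9] w 26.9 q [ 56.  27.  -2.   4. -75. -75.]
r [ 0.1 -0.2  0.1] t [-3.3 -1.1  8. ] rows>= 1.0
r [ 0.1 -0.2  0.1] t [-30.8  -1.4 109.3] rows>= 2.0
```

View pics/t4.png

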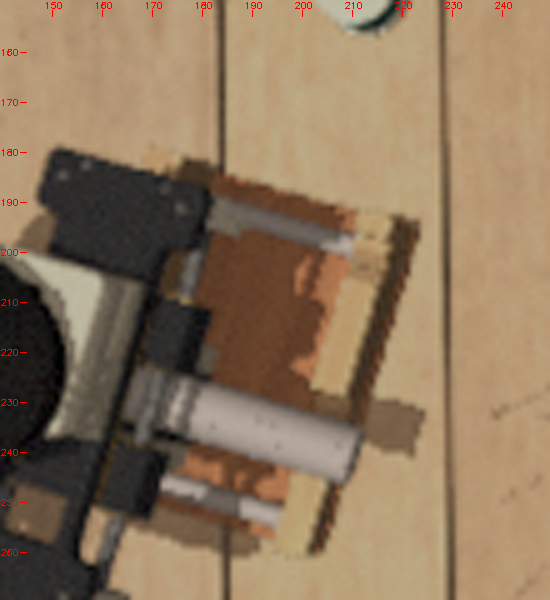

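View pics/s4.png

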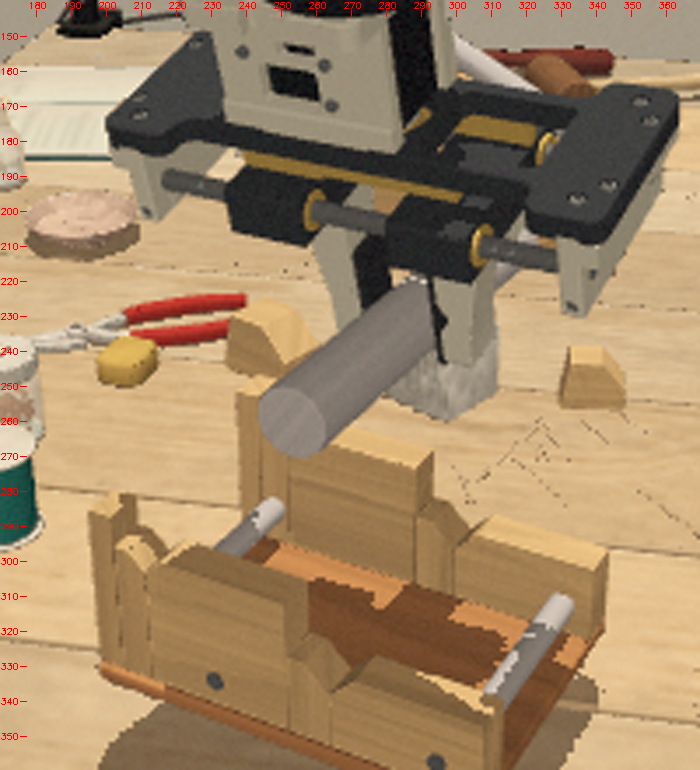

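Run:
```python
from go import *
t=np.load("top4.npy",allow_pickle=True).item(); s=np.load("side4.npy",allow_pickle=True).item()
a=np.radians(CY)
def tocr(p): d=p[:2]-C; return np.array([np.cos(a)*d[0]+np.sin(a)*d[1],-np.sin(a)*d[0]+np.cos(a)*d[1],p[2]])*1e3
for z in (.163,.169,.175):
    N=onz(s,253.2,260.4,z); F=onz(t,210.3,241.1,z)
    print(z,tocr(N).round(1),tocr(F).round(1),"len",np.linalg.norm(N-F),"yaw",np.degrees(np.arctan2(*(N-F)[1::-1])).round(1),"mid",tocr((N+F)/2).round(1))
print(tocr(np.array([.5155,.367,.17])))
print([proj(s,np.array(cr(x,90,z))).round(1) for x,z in ((-23,169),(-26,169))])
```

```text
0.163 [-18.6  78.9 163. ] [-27.2 -91.  163. ] len 0.17008051554613451 yaw 69.7 mid [-22.9  -6.1 163. ]
0.169 [-23.9  87.5 169. ] [-26.8 -91.9 169. ] len 0.1794689953625197 yaw 71.7 mid [-25.4  -2.2 169. ]
0.175 [-29.3  96.2 175. ] [-26.4 -92.9 175. ] len 0.18905273829817643 yaw 73.5 mid [-27.8   1.6 175. ]
[-24.08785257  -1.05136042 170.        ]
[array([251.4, 261.2]), array([253.6, 261.8])]
```

Run:
```python
from go import *
rel(pose(cr(-23,1,90),162.6,15,-107.4),pose(cr(-23,1,65),162.6,15,-107.4))
```

```text
t 6.95 grasp [0.516  0.3666 0.1748] yaw_y 162.6 z [-0.079 -0.248 -0.965] F [ 0.8 -0.7 -4.4] w 26.9 q [ 56.  27.  -2.   4. -75. -75.]
r [ 0.1 -0.1  0. ] t [-24.4  -0.6  81.2] rows>= 2.0
r [ 0.1 -0.1  0. ] t [-30.9  -0.7 105.4] rows>= 2.0
```

```bash
python3 -m crank '[{"rx":0,"ry":0,"rz":0,"tx":-10,"ty":0,"tz":30,"jaw":-0.6},{"rx":0,"ry":0,"rz":0,"tx":-20,"ty":-0.6,"tz":65,"jaw":-0.6},{"rx":0,"ry":0,"rz":0,"tx":-27,"ty":-0.6,"tz":91,"jaw":-0.6},{"rx":0,"ry":0,"rz":0,"tx":-30.9,"ty":-0.7,"tz":105.4,"jaw":-0.6},{"rx":0,"ry":0,"rz":0,"tx":-30.9,"ty":-0.7,"tz":105.4,"jaw":-0.6},{"rx":0,"ry":0,"rz":0,"tx":-30.9,"ty":-0.7,"tz":105.4,"jaw":-0.6}]' 45
python3 - <<'E'
from go import *
rel(pose(cr(-23,1,62),162.6,15,-107.4),pose(cr(-23,1,58.5),162.6,15,-107.4))
t=read_camera("top");s=read_camera("side"); np.save("top5.npy",t);np.save("side5.npy",s)
crop(t,140,170,90,100,6,"t5.png");crop(s,180,220,170,140,4.5,"s5.png")
E
```

```text
clock: 7.7
tcp_pos: [0.5168, 0.3655, 0.0485]
tcp_rot: [1.731, -2.354, 0.227]
force: [-0.2, 0.2, -4.0]
gripper_width: 0.31
t 7.7 grasp [0.5183 0.3702 0.0668] yaw_y 162.7 z [-0.077 -0.246 -0.966] F [-0.2  0.2 -4. ] w 27.3 q [ 56.  33.  -8.   5. -64. -76.]
r [-0.   0.   0.1] t [0.5 0.6 5.1] rows>= 1.0
r [-0.   0.   0.1] t [-0.4  0.6  8.5] rows>= 1.0
```

View pics/s5.png

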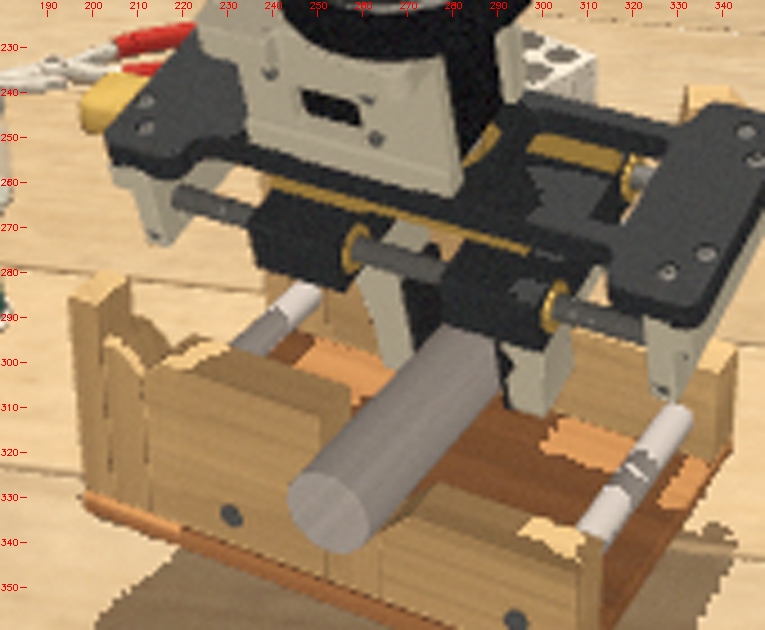

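View pics/t5.png

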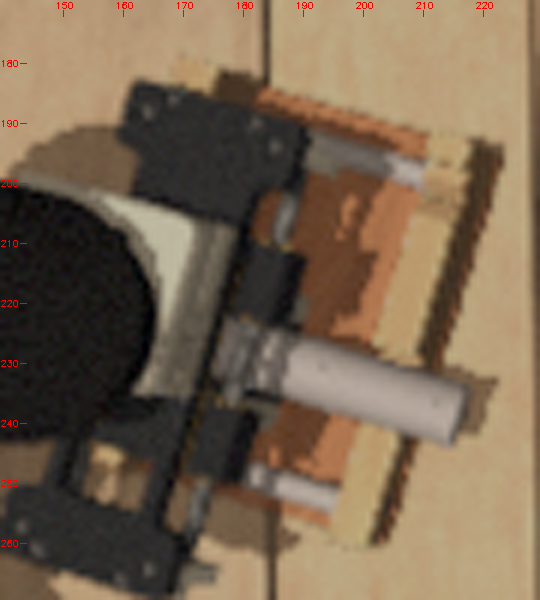

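```bash
python3 - <<'E'
from go import *
s=load("side")
print([proj(s,np.array(cr(-23,90,z))).round(1) for z in (54,58,62)],[proj(s,np.array(cr(-20,90,62)))])
E
python3 -m crank '[{"rx":0,"ry":0,"rz":0,"tx":0,"ty":0.5,"tz":4,"jaw":-0.6},{"rx":0,"ry":0,"rz":0,"tx":-0.4,"ty":0.6,"tz":7,"jaw":-0.6},{"rx":0,"ry":0,"rz":0,"tx":-0.4,"ty":0.6,"tz":9,"jaw":-0.6},{"rx":0,"ry":0,"rz":0,"tx":-0.4,"ty":0.6,"tz":9,"jaw":-0.6}]' 45
python3 - <<'E'
from go import *
rel(pose(cr(-23,1,62),162.6,15,-107.4),pose(cr(-23,1,56),162.6,15,-107.4))
E
```

```text
[array([253.7, 338. ]), array([253.6, 335.6]), array([253.6, 333.1])] [array([251.57299402, 332.37816831])]
clock: 8.3
tcp_pos: [0.5158, 0.3642, 0.0423]
tcp_rot: [1.734, -2.353, 0.229]
force: [-4.8, -0.9, 18.5]
gripper_width: 0.307
t 8.3 grasp [0.5173 0.3689 0.0607] yaw_y 162.8 z [-0.075 -0.247 -0.966] F [-4.8 -0.9 18.5] w 27.0 q [ 56.  33.  -9.   5. -63. -76.]
r [-0.1  0.   0.2] t [ 0.7  0.1 -1.2] rows>= 1.0
r [-0.1  0.   0.2] t [-0.9  0.1  4.6] rows>= 1.0
```

Run:
```python
from go import *
t=read_camera("top");s=read_camera("side"); np.save("top6.npy",t);np.save("side6.npy",s)
crop(t,180,200,55,60,9,"t6.png");crop(s,225,285,70,70,9,"s6.png")
print(observe()["wrist_torque"])
```

```text
[-0.97788828  2.25083743 -0.38232768]
```

View pics/s6.png

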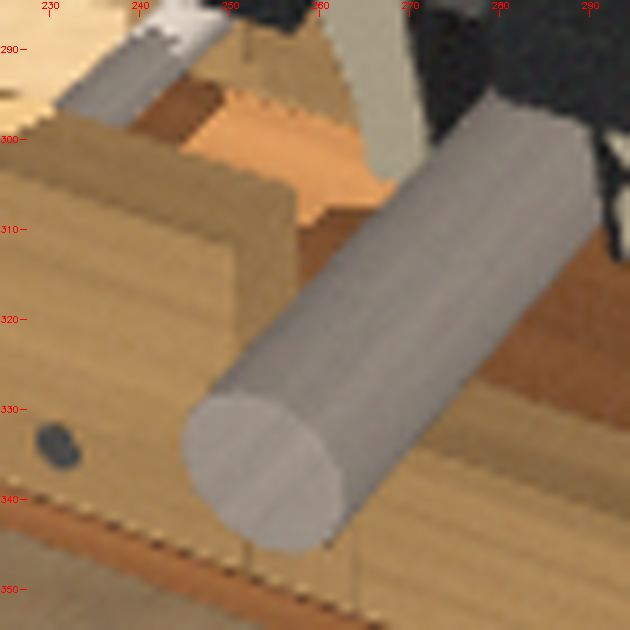

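View pics/t6.png

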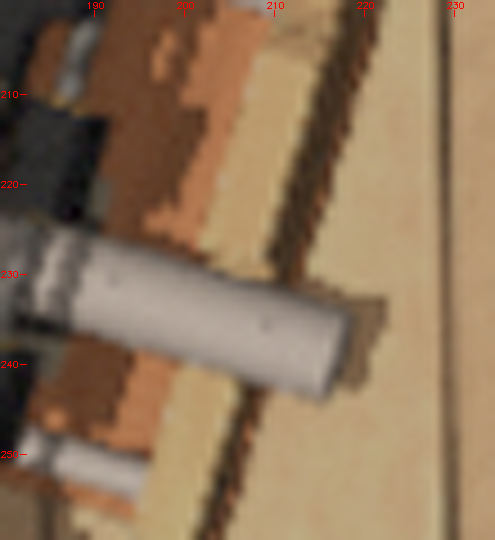

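```bash
python3 -m crank '[{"rx":0,"ry":0,"rz":0,"tx":0,"ty":0,"tz":-2.5,"jaw":-0.5},{"rx":0,"ry":0,"rz":0,"tx":0,"ty":0,"tz":-3,"jaw":-0.2},{"rx":0,"ry":0,"rz":0,"tx":0,"ty":0,"tz":-3,"jaw":0},{"rx":0,"ry":0,"rz":0,"tx":0,"ty":0,"tz":-3,"jaw":0},{"rx":0,"ry":0,"rz":0,"tx":0,"ty":0,"tz":-3,"jaw":0}]' 10
python3 - <<'E'
from go import *
rel(pose(cr(-23,1,62),162.6,15,-107.4))
t=read_camera("top");s=read_camera("side"); np.save("top6.npy",t);np.save("side6.npy",s)
crop(t,140,170,90,100,6,"t7.png");crop(s,225,285,70,70,9,"s7.png")
E
```

```text
clock: 9.02
tcp_pos: [0.5151, 0.3641, 0.041]
tcp_rot: [1.73, -2.352, 0.227]
force: [-0.4, -0.4, -0.6]
gripper_width: 0.496
t 9.03 grasp [0.5166 0.3688 0.0593] yaw_y 162.7 z [-0.079 -0.248 -0.966] F [-0.4 -0.4 -0.6] w 43.6 q [ 56.  33.  -9.   5. -63. -76.]
r [ 0.1 -0.1  0.1] t [ 0.6 -0.6 -2.6] rows>= 1.0
```

View pics/s7.png

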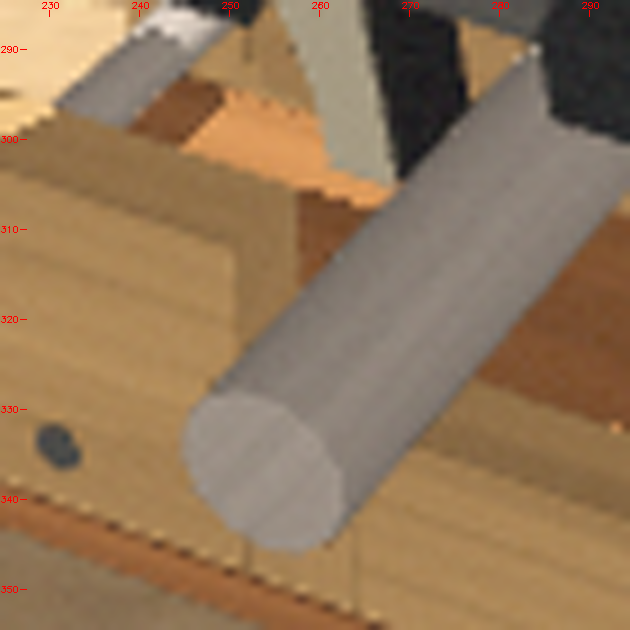

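View pics/t7.png

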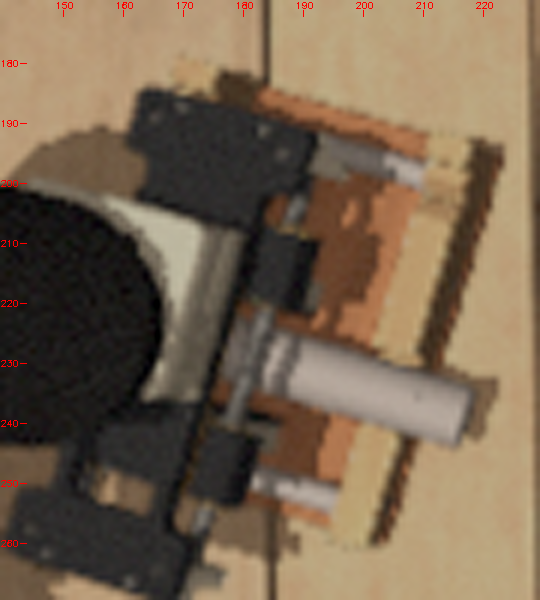

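Run:
```python
from go import *
rel(pose(cr(-23,-10,150),162.6,15,-107.4),pose([.57,.25,.15],202,0),pose([.6386,.1184,.10],242.1))
```

```text
t 9.12 grasp [0.5166 0.3688 0.0594] yaw_y 162.7 z [-0.079 -0.248 -0.966] F [-0.3  0.1  0.3] w 43.6 q [ 56.  33.  -9.   5. -63. -76.]
r [ 0.1 -0.1  0.1] t [ 34.2  -0.5 -84.6] rows>= 2.0
r [  5.3 -14.5 -39.1] t [112.8 -86.3 -62.9] rows>= 4.0
r [ 10.5 -12.5 -78.9] t [ 201.3 -191.1   12.6] rows>= 8.0
```

```bash
python3 -m crank '[{"rx":0,"ry":0,"rz":0,"tx":0,"ty":0,"tz":-45,"jaw":0.1},{"rx":0,"ry":0,"rz":0,"tx":5,"ty":0,"tz":-90,"jaw":0.2},{"rx":1,"ry":-4,"rz":-10,"tx":35,"ty":-20,"tz":-90,"jaw":0.2},{"rx":3,"ry":-8,"rz":-20,"tx":70,"ty":-50,"tz":-85,"jaw":0.2},{"rx":4,"ry":-11,"rz":-30,"tx":95,"ty":-75,"tz":-80,"jaw":0.2},{"rx":5.3,"ry":-14.5,"rz":-39.1,"tx":125,"ty":-105,"tz":-65,"jaw":0.2},{"rx":6.5,"ry":-14,"rz":-49,"tx":150,"ty":-130,"tz":-50,"jaw":0.2},{"rx":8,"ry":-13.5,"rz":-59,"tx":175,"ty":-160,"tz":-30,"jaw":0.2},{"rx":9.3,"ry":-13,"rz":-69,"tx":201.3,"ty":-191,"tz":-10,"jaw":0.2},{"rx":10.5,"ry":-12.5,"rz":-78.9,"tx":201.3,"ty":-191.1,"tz":0,"jaw":0.2},{"rx":10.5,"ry":-12.5,"rz":-78.9,"tx":201.3,"ty":-191.1,"tz":12.6,"jaw":0.2},{"rx":10.5,"ry":-12.5,"rz":-78.9,"tx":201.3,"ty":-191.1,"tz":12.6,"jaw":0.2}]' 20
python3 - <<'E'
from go import *
rel(pose([.6386,.1184,.06],242.1),pose([.6386,.1184,.020],242.1))
t=read_camera("top");s=read_camera("side")
crop(t,150,170,90,100,6,"t8.png");crop(s,185,170,170,180,4,"s8.png")
np.save("top8.npy",t);np.save("side8.npy",s)
E
```

```text
clock: 10.62
tcp_pos: [0.6377, 0.1183, 0.08]
tcp_rot: [3.046, -0.764, -0.002]
force: [0.7, -0.5, -0.2]
gripper_width: 0.598
t 10.62 grasp [0.6377 0.1183 0.099 ] yaw_y -118.2 z [-0.002 -0.001 -1.   ] F [ 0.7 -0.5 -0.2] w 52.6 q [ 28.  25. -13.   0. -52.  34.]
r [ 0.1  0.1 -0.3] t [ 0.8 -0.6 39. ] rows>= 1.0
r [ 0.1  0.1 -0.3] t [ 0.9 -0.7 79. ] rows>= 2.0
```

View pics/s8.png

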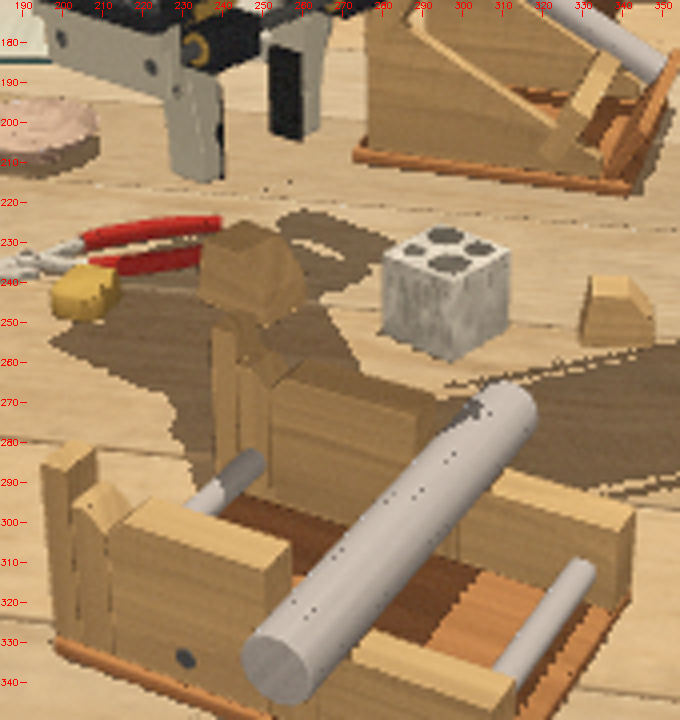

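View pics/t8.png

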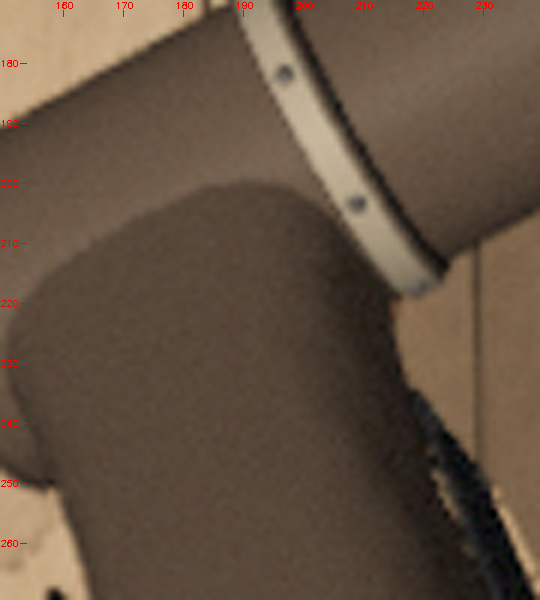

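```bash
python3 - <<'E'
from go import *
s=load("side")
th=np.linspace(0,6.28,60)
for y in (-90,90):
    P=np.array([proj(s,cr(-23+14*np.cos(a),y,53.8+14*np.sin(a))) for a in th])
    print(y,P.min(0).round(1),P.max(0).round(1))
E
python3 -m crank '[{"rx":0,"ry":0,"rz":0,"tx":0.9,"ty":-0.7,"tz":40,"jaw":0.2},{"rx":0,"ry":0,"rz":0,"tx":0.9,"ty":-0.7,"tz":79,"jaw":0.2},{"rx":0,"ry":0,"rz":0,"tx":0.9,"ty":-0.7,"tz":79,"jaw":0.2},{"rx":0,"ry":0,"rz":0,"tx":0.9,"ty":-0.7,"tz":79,"jaw":0.2}]' 20
python3 - <<'E'
from go import *
rel(pose([.6386,.1184,.020],242.1))
s=read_camera("side"); crop(s,195,160,120,110,6,"s9.png")
E
```

```text
-90 [303.5 264.6] [319.4 280.1]
90 [244.5 328.9] [263.1 347.4]
clock: 11.22
tcp_pos: [0.64, 0.1194, 0.0027]
tcp_rot: [-3.048, 0.759, -0.001]
force: [-0.6, 0.3, 0.7]
gripper_width: 0.601
t 11.22 grasp [0.64   0.1194 0.0217] yaw_y -118.0 z [ 0.001 -0.    -1.   ] F [-0.6  0.3  0.7] w 52.9 q [ 28.  30. -16.   0. -43.  34.]
r [-0.  -0.  -0.1] t [-0.8  1.5  1.7] rows>= 1.0
```

View pics/s9.png

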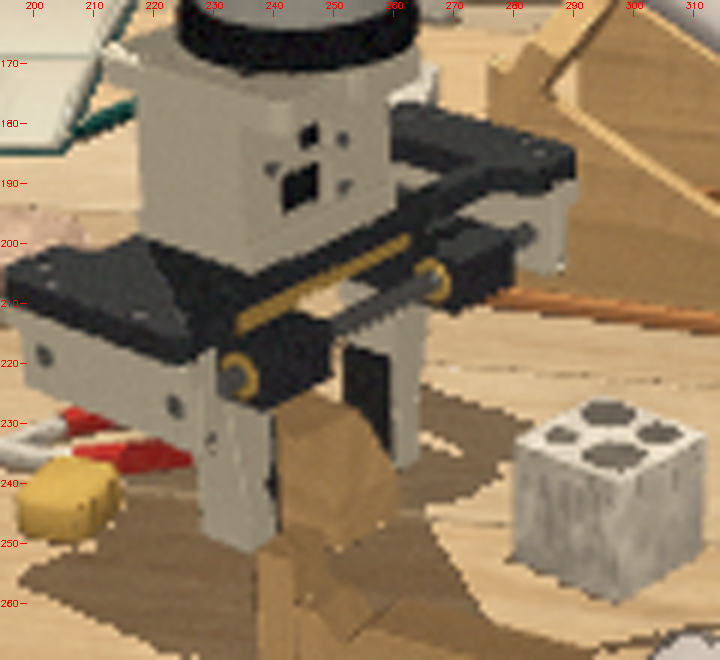

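```bash
python3 -m crank '[{"rx":0,"ry":0,"rz":0,"tx":-0.8,"ty":1.5,"tz":1,"jaw":0},{"rx":0,"ry":0,"rz":0,"tx":-0.8,"ty":1.5,"tz":1,"jaw":-0.2},{"rx":0,"ry":0,"rz":0,"tx":-0.8,"ty":1.5,"tz":1,"jaw":-0.5},{"rx":0,"ry":0,"rz":0,"tx":-0.8,"ty":1.5,"tz":1,"jaw":-0.5},{"rx":0,"ry":0,"rz":0,"tx":-0.8,"ty":1.5,"tz":1,"jaw":-0.5}]' 20
python3 - <<'E'
from go import *
rel(pose([.6386,.1184,.020],242.1),pose([.6386,.1184,.13],242.1))
print(cr(-59.7,-55,65),cr(-59.7,55,65))
E
```

```text
clock: 11.9
tcp_pos: [0.6385, 0.1177, 0.0014]
tcp_rot: [3.049, -0.759, 0.001]
force: [-1.6, 0.7, 1.0]
gripper_width: 0.34
t 11.9 grasp [0.6385 0.1177 0.0204] yaw_y -117.9 z [ 0.001 -0.    -1.   ] F [-1.6  0.7  1. ] w 29.9 q [ 28.  30. -17.   0. -43.  34.]
r [-0. -0. -0.] t [-0.3 -0.6  0.4] rows>= 1.0
r [-0. -0. -0.] t [  -0.2   -0.6 -109.6] rows>= 2.0
[0.46538461 0.32616952 0.065     ] [0.4982791  0.43113595 0.065     ]
```

Run:
```python
from go import *
rel(pose([.6386,.1184,.15],242.1),pose(cr(-66,55,150),252.6),pose(cr(-66,55,90),252.6))
```

```text
t 11.9 grasp [0.6385 0.1177 0.0204] yaw_y -117.9 z [ 0.001 -0.    -1.   ] F [-1.6  0.7  1. ] w 29.9 q [ 28.  30. -17.   0. -43.  34.]
r [-0. -0. -0.] t [  -0.2   -0.6 -129.6] rows>= 3.0
r [  0.   -0.  -10.5] t [-276.9 -210.  -129.8] rows>= 6.0
r [  0.   -0.  -10.5] t [-276.9 -210.   -69.8] rows>= 6.0
```

```bash
python3 -m crank '[{"rx":0,"ry":0,"rz":0,"tx":0,"ty":0,"tz":-30,"jaw":-0.5},{"rx":0,"ry":0,"rz":0,"tx":0,"ty":0,"tz":-80,"jaw":-0.5},{"rx":0,"ry":0,"rz":0,"tx":0,"ty":0,"tz":-130,"jaw":-0.5},{"rx":0,"ry":0,"rz":-1,"tx":-35,"ty":-30,"tz":-130,"jaw":-0.5},{"rx":0,"ry":0,"rz":-3,"tx":-80,"ty":-65,"tz":-130,"jaw":-0.5},{"rx":0,"ry":0,"rz":-5,"tx":-130,"ty":-100,"tz":-130,"jaw":-0.5},{"rx":0,"ry":0,"rz":-7,"tx":-178,"ty":-135,"tz":-130,"jaw":-0.5},{"rx":0,"ry":0,"rz":-9,"tx":-227,"ty":-172,"tz":-130,"jaw":-0.5},{"rx":0,"ry":0,"rz":-10.5,"tx":-265,"ty":-201,"tz":-130,"jaw":-0.5},{"rx":0,"ry":0,"rz":-10.5,"tx":-277,"ty":-210,"tz":-115,"jaw":-0.5},{"rx":0,"ry":0,"rz":-10.5,"tx":-277,"ty":-210,"tz":-75,"jaw":-0.5},{"rx":0,"ry":0,"rz":-10.5,"tx":-277,"ty":-210,"tz":-70,"jaw":-0.5}]' 20
python3 - <<'E'
from go import *
rel(pose(cr(-66,55,90),252.6),pose(cr(-66,55,68),252.6),pose(cr(-66,55,66),252.6))
t=read_camera("top");s=read_camera("side"); np.save("side10.npy",s);np.save("top10.npy",t)
crop(s,225,250,130,120,6,"s10.png");crop(t,140,180,90,100,6,"t10.png")
for n,p in dict(toe=(-42,70,24.6+45),toei=(-42,40,69.6)).items(): print(n,proj(s,cr(*p)))
E
```

```text
clock: 13.4
tcp_pos: [0.4904, 0.4305, 0.0674]
tcp_rot: [3.099, -0.477, -0.005]
force: [1.1, 0.2, -1.4]
gripper_width: 0.341
t 13.4 grasp [0.4905 0.4307 0.0864] yaw_y -107.5 z [-0.004 -0.006 -1.   ] F [ 1.1  0.2 -1.4] w 30.0 q [ 58.  26. -13.  -0. -51.  14.]
r [ 0.4  0.1 -0.1] t [ 1.  -2.9 -3.6] rows>= 1.0
r [ 0.4  0.1 -0.1] t [ 1.1 -3.  18.4] rows>= 1.0
r [ 0.4  0.1 -0.1] t [ 1.1 -3.1 20.4] rows>= 1.0
toe [273.95444699 323.9601997 ]
toei [284.61787545 311.46291169]
```

View pics/s10.png

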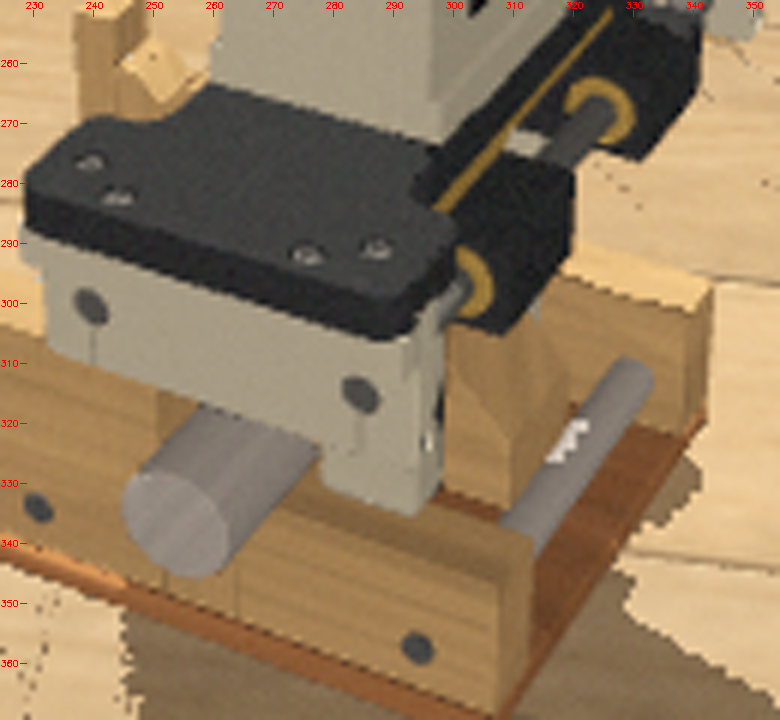

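View pics/t10.png

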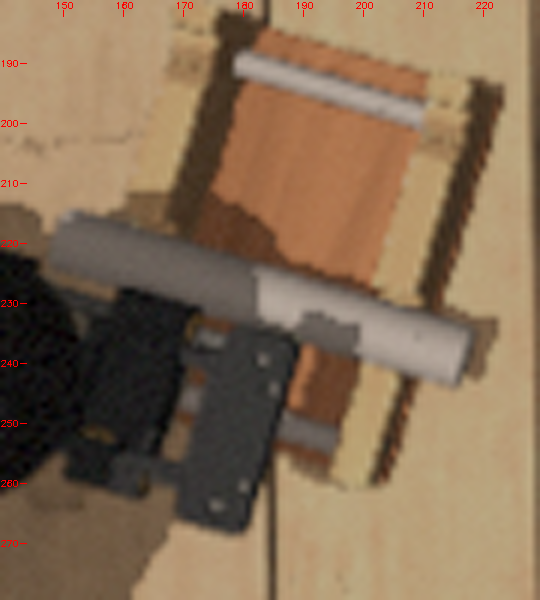

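```bash
python3 -m crank '[{"rx":0.4,"ry":0,"rz":0,"tx":1,"ty":-2,"tz":8,"jaw":-0.5},{"rx":0.4,"ry":0,"rz":0,"tx":1,"ty":-3,"tz":17,"jaw":-0.5},{"rx":0.4,"ry":0,"rz":0,"tx":1,"ty":-3,"tz":20,"jaw":-0.5},{"rx":0.4,"ry":0,"rz":0,"tx":1,"ty":-3,"tz":20,"jaw":-0.5},{"rx":0.4,"ry":0,"rz":0,"tx":1,"ty":-3,"tz":20,"jaw":-0.5}]' 20
python3 - <<'E'
from go import *
rel(pose(cr(-66,55,66),252.6),pose(cr(-62,55,66),252.6),pose(cr(-59.7,55,66),252.6))
E
```

```text
clock: 14.12
tcp_pos: [0.4941, 0.4357, 0.0513]
tcp_rot: [-3.098, 0.475, -0.002]
force: [-1.2, 0.1, -0.5]
gripper_width: 0.341
t 14.12 grasp [0.494  0.4356 0.0703] yaw_y -107.4 z [ 0.003  0.007 -1.   ] F [-1.2  0.1 -0.5] w 30.0 q [ 58.  27. -13.  -0. -49.  14.]
r [-0.4 -0.  -0. ] t [-0.9  3.1  4.3] rows>= 1.0
r [-0.4 -0.  -0. ] t [3.1 3.1 4.3] rows>= 1.0
r [-0.4 -0.  -0. ] t [5.4 3.1 4.3] rows>= 1.0
```

```bash
python3 -m crank '[{"rx":-0.4,"ry":0,"rz":0,"tx":0,"ty":3,"tz":2,"jaw":-0.5},{"rx":-0.4,"ry":0,"rz":0,"tx":1,"ty":3.1,"tz":4.3,"jaw":-0.5},{"rx":-0.4,"ry":0,"rz":0,"tx":2,"ty":3.1,"tz":4.3,"jaw":-0.5},{"rx":-0.4,"ry":0,"rz":0,"tx":3,"ty":3.1,"tz":4.3,"jaw":-0.5},{"rx":-0.4,"ry":0,"rz":0,"tx":3,"ty":3.1,"tz":4.3,"jaw":-0.5},{"rx":-0.4,"ry":0,"rz":0,"tx":3,"ty":3.1,"tz":4.3,"jaw":-0.5}]' 20
python3 - <<'E'
from go import *
rel(pose(cr(-62,55,66),252.6),pose(cr(-59.7,55,66),252.6),pose(cr(-59.7,55,65),252.6))
s=read_camera("side");crop(s,225,270,100,90,7,"s11.png")
E
```

```text
clock: 14.88
tcp_pos: [0.4959, 0.4317, 0.0467]
tcp_rot: [3.105, -0.477, 0.0]
force: [0.6, -0.1, -0.7]
gripper_width: 0.344
t 14.88 grasp [0.4959 0.4317 0.0657] yaw_y -107.5 z [ 0. -0. -1.] F [ 0.6 -0.1 -0.7] w 30.2 q [ 58.  28. -14.   0. -49.  15.]
r [ 0.  -0.  -0.1] t [ 0.1 -0.2 -0.3] rows>= 1.0
r [ 0.  -0.  -0.1] t [ 2.4 -0.2 -0.3] rows>= 1.0
r [ 0.  -0.  -0.1] t [ 2.4 -0.2  0.7] rows>= 1.0
```

View pics/s11.png

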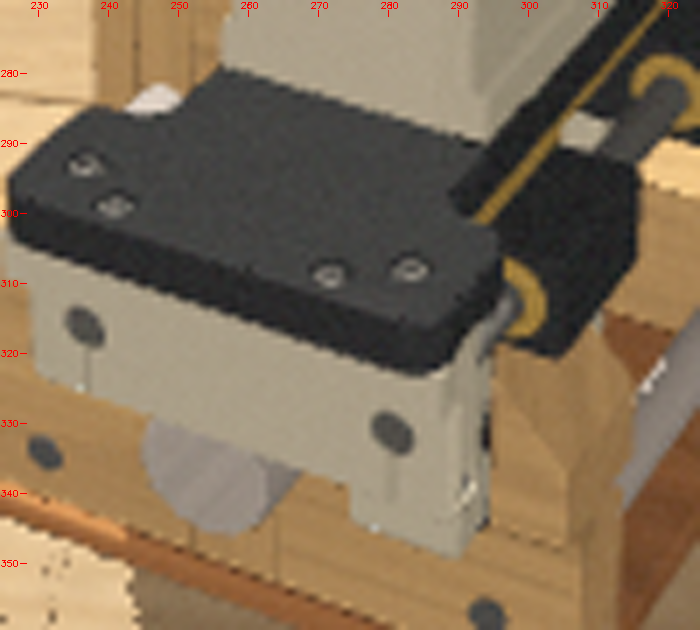

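```bash
python3 -m crank '[{"rx":0,"ry":0,"rz":0,"tx":1,"ty":0,"tz":0,"jaw":-0.5},{"rx":0,"ry":0,"rz":0,"tx":2,"ty":0,"tz":0,"jaw":-0.5},{"rx":0,"ry":0,"rz":0,"tx":2.5,"ty":0,"tz":0.4,"jaw":-0.5},{"rx":0,"ry":0,"rz":0,"tx":2.5,"ty":0,"tz":0.4,"jaw":-0.5},{"rx":0,"ry":0,"rz":0,"tx":2.5,"ty":0,"tz":0.4,"jaw":-0.5}]' 20; python3 -c "
from go import *
rel(pose(cr(-59.7,55,65),252.6))"
```

```text
clock: 15.55
tcp_pos: [0.4984, 0.431, 0.0463]
tcp_rot: [3.105, -0.476, 0.001]
force: [0.3, 0.0, -1.1]
gripper_width: 0.343
t 15.55 grasp [0.4984 0.431  0.0653] yaw_y -107.4 z [ 0. -0. -1.] F [ 0.3  0.  -1.1] w 30.2 q [ 58.  28. -13.   0. -49.  15.]
r [ 0. -0. -0.] t [-0.1 -0.1  0.3] rows>= 1.0
```

Still no contact, so I'll creep forward with slow rows and watch the force.

```bash
python3 -m crank '[{"rx":0,"ry":0,"rz":0,"tx":1,"ty":0,"tz":0.3,"jaw":-0.5},{"rx":0,"ry":0,"rz":0,"tx":1.5,"ty":0,"tz":0.3,"jaw":-0.5},{"rx":0,"ry":0,"rz":0,"tx":1.5,"ty":0,"tz":0.3,"jaw":-0.5}]' 20; python3 -c "
from go import *
rel(pose(cr(-59.7,55,65),252.6))"
python3 -m crank '[{"rx":0,"ry":0,"rz":0,"tx":1,"ty":0,"tz":0.3,"jaw":-0.5},{"rx":0,"ry":0,"rz":0,"tx":1.5,"ty":0,"tz":0.3,"jaw":-0.5},{"rx":0,"ry":0,"rz":0,"tx":1.5,"ty":0,"tz":0.3,"jaw":-0.5}]' 20; python3 -c "
from go import *
rel(pose(cr(-59.7,55,65),252.6))"
```

```text
clock: 15.92
tcp_pos: [0.4997, 0.4308, 0.0463]
tcp_rot: [-3.105, 0.476, -0.0]
force: [-2.4, 0.7, 5.5]
gripper_width: 0.339
t 15.93 grasp [0.4997 0.4308 0.0653] yaw_y -107.4 z [ 0.  0. -1.] F [-2.4  0.7  5.5] w 29.9 q [ 58.  28. -13.   0. -49.  15.]
r [-0. -0. -0.] t [-1.4  0.1  0.3] rows>= 1.0
clock: 16.3
tcp_pos: [0.4998, 0.4308, 0.0463]
tcp_rot: [-3.105, 0.476, 0.002]
force: [-10.5, 2.3, 9.0]
gripper_width: 0.344
t 16.3 grasp [0.4998 0.4308 0.0653] yaw_y -107.4 z [-0.001  0.    -1.   ] F [-10.5   2.3   9. ] w 30.3 q [ 58.  28. -13.  -0. -49.  15.]
r [-0.   0.1 -0. ] t [-1.6  0.1  0.3] rows>= 1.0
```

```bash
python3 -m crank '[{"rx":0,"ry":0,"rz":0,"tx":-1.2,"ty":0,"tz":-0.3,"jaw":-0.5},{"rx":0,"ry":0,"rz":0,"tx":-1.2,"ty":0,"tz":-0.3,"jaw":-0.3},{"rx":0,"ry":0,"rz":0,"tx":-1.2,"ty":0,"tz":-0.3,"jaw":-0.1},{"rx":0,"ry":0,"rz":0,"tx":-1.2,"ty":0,"tz":-0.3,"jaw":0.1},{"rx":0,"ry":0,"rz":0,"tx":-1.2,"ty":0,"tz":-0.3,"jaw":0.1},{"rx":0,"ry":0,"rz":0,"tx":-1.2,"ty":0,"tz":-40,"jaw":0.1},{"rx":0,"ry":0,"rz":0,"tx":-1.2,"ty":0,"tz":-90,"jaw":0.1},{"rx":0,"ry":0,"rz":0,"tx":-1.2,"ty":0,"tz":-120,"jaw":0.1},{"rx":0,"ry":0,"rz":0,"tx":-1.2,"ty":0,"tz":-120,"jaw":0.1}]' 10; python3 -c "
from go import *
rel(pose(cr(-59.7,55,65),252.6))
s=read_camera('side');t=read_camera('top');crop(s,225,270,100,90,7,'s12.png');crop(t,140,180,90,100,6,'t12.png');np.save('side12.npy',s)"
```

```text
clock: 17.42
tcp_pos: [0.5011, 0.4317, 0.169]
tcp_rot: [-3.101, 0.475, -0.005]
force: [-0.7, 0.6, -0.5]
gripper_width: 0.55
t 17.43 grasp [0.501  0.4316 0.188 ] yaw_y -107.4 z [ 0.004  0.004 -1.   ] F [-0.7  0.6 -0.5] w 48.4 q [ 58.  21.  -6.   0. -62.  15.]
r [-0.3 -0.1 -0. ] t [ -2.8   2.  123. ] rows>= 2.0
```

View pics/s12.png

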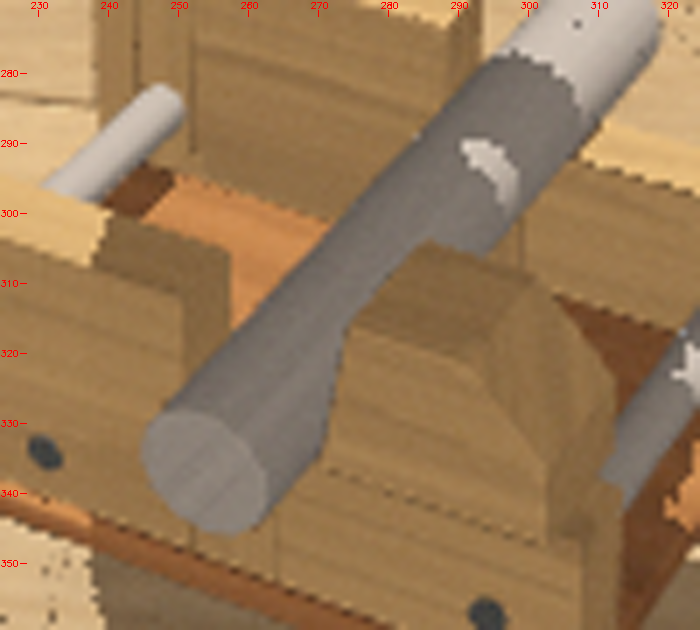

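Run:
```python
from go import *
s=load('side'); print(proj(s,cr(-35.7,70,45)),proj(s,cr(-83.7,70,45)),proj(s,cr(-83.7,40,45)))
G=np.array([.523,-.1545,.080]); n=np.array([-.4977,.047,.866])
rel(pose([.47,.1,.2],258,0,0),pose(G+.07*n,264.6,15,-5.4),pose(G+.005*n,264.6,15,-5.4))
```

```text
[269.88277768 337.5653563 ] [302.61876456 349.152543  ] [312.2920733  335.52574918]
t 17.52 grasp [0.4998 0.4303 0.1845] yaw_y -107.5 z [-0. -0. -1.] F [ 0.5 -0.4 -0.2] w 48.1 q [ 58.  21.  -6.  -0. -62.  15.]
r [ 0.   0.  -5.5] t [ 70.7 324.  -15.4] rows>= 6.0
r [  1.6  14.9 -12. ] t [168.2 557.2  43.3] rows>= 10.0
r [  1.6  14.9 -12. ] t [200.  550.4  99.6] rows>= 10.0
```

View pics/t12.png

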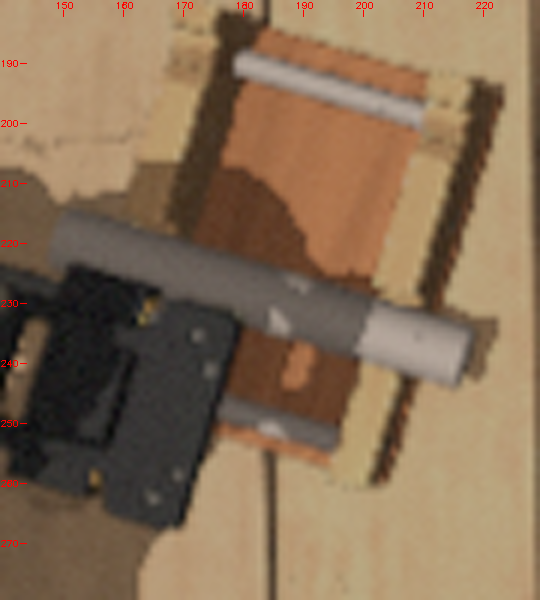

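```bash
python3 -m crank '[{"rx":0,"ry":0,"rz":-1,"tx":12,"ty":55,"tz":-15,"jaw":0.1},{"rx":0,"ry":0,"rz":-2,"tx":24,"ty":110,"tz":-15,"jaw":0.1},{"rx":0,"ry":0,"rz":-3,"tx":36,"ty":165,"tz":-15,"jaw":0.1},{"rx":0,"ry":0,"rz":-4,"tx":48,"ty":220,"tz":-15,"jaw":0.1},{"rx":0,"ry":0,"rz":-5,"tx":60,"ty":275,"tz":-15,"jaw":0.1},{"rx":0,"ry":0,"rz":-6,"tx":75,"ty":330,"tz":-10,"jaw":0.1},{"rx":0.5,"ry":3,"rz":-8,"tx":95,"ty":385,"tz":0,"jaw":0.1},{"rx":1,"ry":7,"rz":-10,"tx":120,"ty":440,"tz":15,"jaw":0.1},{"rx":1.3,"ry":11,"rz":-12,"tx":145,"ty":495,"tz":25,"jaw":0.1},{"rx":1.6,"ry":14.9,"rz":-12,"tx":168,"ty":545,"tz":35,"jaw":0.1},{"rx":1.6,"ry":14.9,"rz":-12,"tx":168.2,"ty":557.2,"tz":43.3,"jaw":0.1},{"rx":1.6,"ry":14.9,"rz":-12,"tx":168.2,"ty":557.2,"tz":43.3,"jaw":0.1}]' 20
python3 -m crank '[{"rx":0,"ry":0,"rz":0,"tx":0,"ty":0,"tz":0,"jaw":0.1},{"rx":0,"ry":0,"rz":0,"tx":0,"ty":0,"tz":0,"jaw":0.1}]' 20
python3 - <<'E'
from go import *
G=np.array([.523,-.1545,.080]); n=np.array([-.4977,.047,.866])
rel(pose(G+.07*n,264.6,15,-5.4),pose(G+.005*n,264.6,15,-5.4))
t=read_camera("top");s=read_camera("side")
crop(t,330,150,90,120,5,"t13.png");crop(s,250,80,130,140,4,"s13.png")
E
```

```text
clock: 19.02
tcp_pos: [0.4921, -0.1523, 0.1212]
tcp_rot: [3.1, -0.149, 0.402]
force: [1.1, 0.5, 0.9]
gripper_width: 0.552
clock: 19.27
tcp_pos: [0.4941, -0.1504, 0.1229]
tcp_rot: [3.1, -0.143, 0.408]
force: [0.7, 0.2, 0.0]
gripper_width: 0.547
t 19.27 grasp [ 0.4892 -0.15    0.1413] yaw_y -95.3 z [ 0.258 -0.024 -0.966] F [0.7 0.2 0. ] w 48.2 q [  7.   3. -42.   6. -31.  72.]
r [-0.   0.   0.1] t [-1.   1.3  0.4] rows>= 1.0
r [-0.   0.   0.1] t [15.8  1.4 63.2] rows>= 2.0
```

View pics/s13.png

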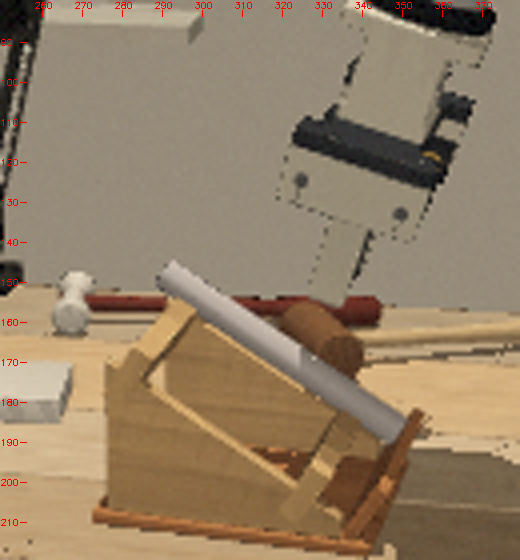

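View pics/t13.png

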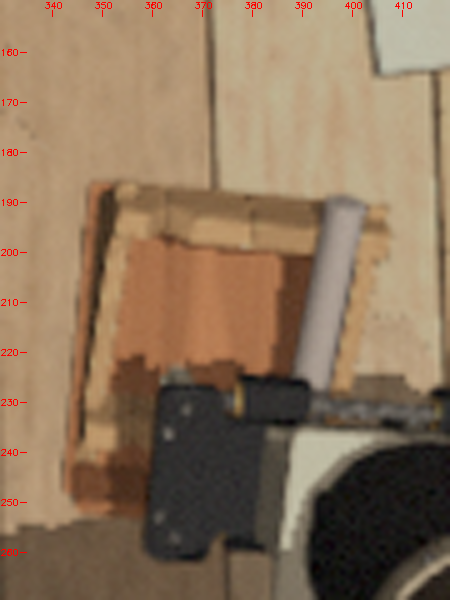

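```bash
python3 -m crank '[{"rx":0,"ry":0,"rz":0,"tx":5,"ty":1.4,"tz":22,"jaw":0.1},{"rx":0,"ry":0,"rz":0,"tx":11,"ty":1.4,"tz":45,"jaw":0.1},{"rx":0,"ry":0,"rz":0,"tx":15.5,"ty":1.4,"tz":62,"jaw":0.1},{"rx":0,"ry":0,"rz":0,"tx":15.5,"ty":1.4,"tz":62,"jaw":0.1},{"rx":0,"ry":0,"rz":0,"tx":15.5,"ty":1.4,"tz":62,"jaw":-0.2},{"rx":0,"ry":0,"rz":0,"tx":15.5,"ty":1.4,"tz":62,"jaw":-0.5},{"rx":0,"ry":0,"rz":0,"tx":15.5,"ty":1.4,"tz":62,"jaw":-0.75},{"rx":0,"ry":0,"rz":0,"tx":15.5,"ty":1.4,"tz":62,"jaw":-0.75},{"rx":0,"ry":0,"rz":0,"tx":15.5,"ty":1.4,"tz":62,"jaw":-0.75}]' 45
python3 - <<'E'
from go import *
G=np.array([.523,-.1545,.080]); n=np.array([-.4977,.047,.866])
rel(pose(G+.005*n,264.6,15,-5.4))
E
```

```text
clock: 20.5
tcp_pos: [0.5246, -0.1542, 0.0674]
tcp_rot: [3.101, -0.144, 0.41]
force: [-5.0, 16.5, 5.4]
gripper_width: 0.212
t 20.5 grasp [ 0.5197 -0.1537  0.0857] yaw_y -95.3 z [ 0.259 -0.022 -0.966] F [-5.  16.5  5.4] w 18.6 q [  6.  11. -43.   8. -22.  72.]
r [-0.1 -0.1  0.1] t [0.4 0.5 1.6] rows>= 1.0
```

```bash
python3 -m crank '[{"rx":0,"ry":0,"rz":0,"tx":-5,"ty":0,"tz":-20,"jaw":-0.75},{"rx":0,"ry":0,"rz":0,"tx":-12,"ty":0,"tz":-48,"jaw":-0.75},{"rx":0,"ry":-5,"rz":0,"tx":-20,"ty":0,"tz":-75,"jaw":-0.75},{"rx":0,"ry":-15,"rz":0,"tx":-28,"ty":0,"tz":-100,"jaw":-0.75},{"rx":0,"ry":-15,"rz":0,"tx":-28,"ty":0,"tz":-130,"jaw":-0.75},{"rx":0,"ry":-15,"rz":0,"tx":-28,"ty":0,"tz":-130,"jaw":-0.75},{"rx":0,"ry":-15,"rz":0,"tx":-28,"ty":0,"tz":-130,"jaw":-0.75}]' 45
python3 - <<'E'
from go import *
rel(pose(cr(62,0,185),342.6,15,-107.4))
s=read_camera("side");crop(s,250,60,130,160,4,"s14.png")
E
```

```text
clock: 21.38
tcp_pos: [0.4627, -0.15, 0.1841]
tcp_rot: [-3.137, 0.148, 0.002]
force: [-0.4, -0.0, -4.5]
gripper_width: 0.217
t 21.38 grasp [ 0.4628 -0.15    0.2031] yaw_y -95.4 z [-0.001  0.001 -1.   ] F [-0.4 -0.  -4.5] w 19.1 q [  5.   5. -26.  -0. -59.  79.]
r [-10.3 -12.6 -77.5] t [  87.3 -498.    17.6] rows>= 9.0
```

View pics/s14.png

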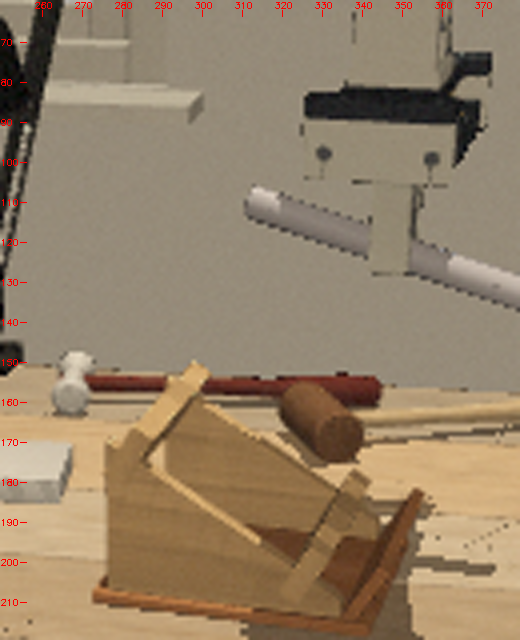

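```bash
python3 -m crank '[{"rx":-1,"ry":-1.4,"rz":-9,"tx":8,"ty":-55,"tz":0,"jaw":-0.75},{"rx":-2,"ry":-3,"rz":-18,"tx":17,"ty":-110,"tz":0,"jaw":-0.75},{"rx":-3.3,"ry":-4.3,"rz":-27,"tx":27,"ty":-165,"tz":0,"jaw":-0.75},{"rx":-4.6,"ry":-5.8,"rz":-36,"tx":38,"ty":-220,"tz":0,"jaw":-0.75},{"rx":-5.8,"ry":-7.2,"rz":-45,"tx":48,"ty":-275,"tz":0,"jaw":-0.75},{"rx":-7,"ry":-8.7,"rz":-54,"tx":58,"ty":-330,"tz":0,"jaw":-0.75},{"rx":-8.2,"ry":-10.2,"rz":-63,"tx":68,"ty":-385,"tz":0,"jaw":-0.75},{"rx":-9.4,"ry":-11.5,"rz":-71,"tx":78,"ty":-440,"tz":5,"jaw":-0.75},{"rx":-10.3,"ry":-12.6,"rz":-77.5,"tx":87.3,"ty":-490,"tz":10,"jaw":-0.75},{"rx":-10.3,"ry":-12.6,"rz":-77.5,"tx":87.3,"ty":-498,"tz":17.6,"jaw":-0.75},{"rx":-10.3,"ry":-12.6,"rz":-77.5,"tx":87.3,"ty":-498,"tz":17.6,"jaw":-0.75},{"rx":-10.3,"ry":-12.6,"rz":-77.5,"tx":87.3,"ty":-498,"tz":17.6,"jaw":-0.75}]' 45
python3 -m crank '[{"rx":0,"ry":0,"rz":0,"tx":0,"ty":0,"tz":0,"jaw":-0.75},{"rx":0,"ry":0,"rz":0,"tx":0,"ty":0,"tz":0,"jaw":-0.75}]' 45
python3 - <<'E'
from go import *
rel(pose(cr(62,0,185),342.6,15,-107.4),pose(cr(62,0,120),342.6,15,-107.4))
t=read_camera("top");s=read_camera("side"); np.save("top15.npy",t);np.save("side15.npy",s)
crop(t,140,150,110,120,5,"t15.png");crop(s,150,140,200,215,3.5,"s15.png")
E
```

```text
clock: 22.92
tcp_pos: [0.5972, 0.3364, 0.1674]
tcp_rot: [2.394, 1.756, -0.316]
force: [1.0, -0.3, -2.9]
gripper_width: 0.215
clock: 23.18
tcp_pos: [0.5975, 0.3368, 0.1683]
tcp_rot: [2.394, 1.757, -0.314]
force: [-0.3, -0.7, -3.2]
gripper_width: 0.214
t 23.18 grasp [0.5989 0.3415 0.1867] yaw_y -17.4 z [-0.076 -0.247 -0.966] F [-0.3 -0.7 -3.2] w 18.8 q [ 49.  31.   5.   6. -78. 112.]
r [ 0.1 -0.  -0.1] t [ 0.8 -1.2  1.5] rows>= 1.0
r [ 0.1 -0.  -0.1] t [17.7 -1.3 64.3] rows>= 2.0
```

View pics/s15.png

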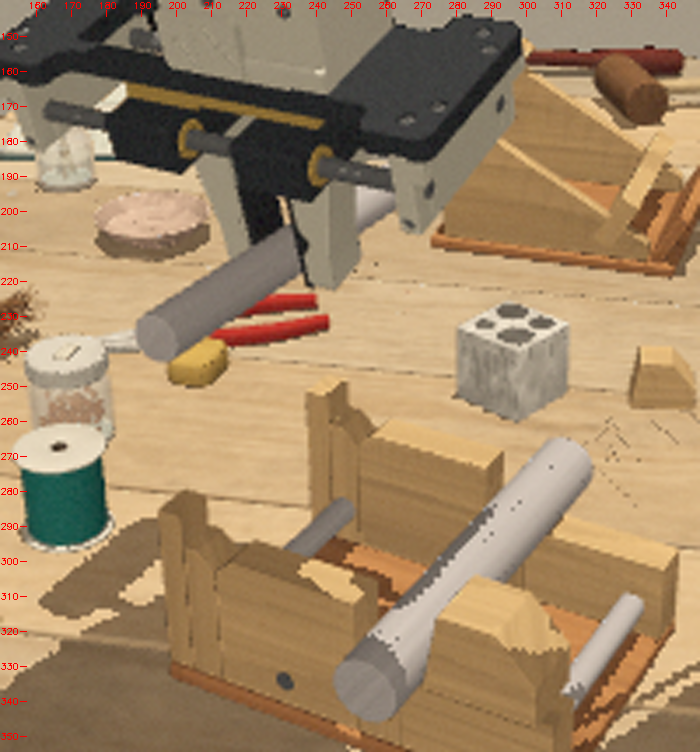

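View pics/t15.png

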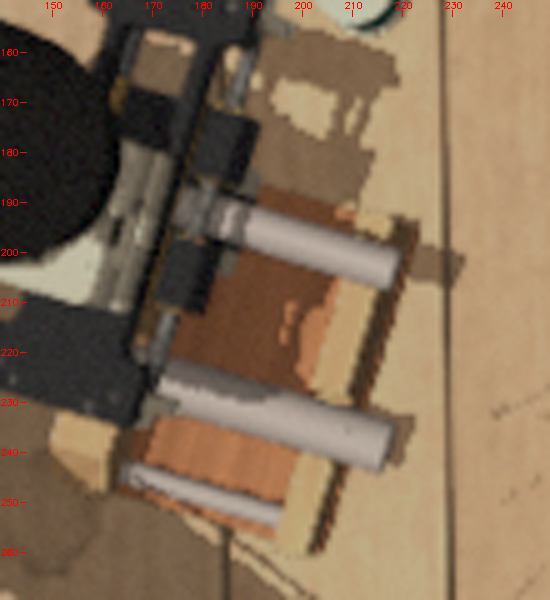

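Run:
```python
from go import *
t=np.load("top15.npy",allow_pickle=True).item(); s=np.load("side15.npy",allow_pickle=True).item()
a=np.radians(CY)
def tocr(p): d=p[:2]-C; return np.array([np.cos(a)*d[0]+np.sin(a)*d[1],-np.sin(a)*d[0]+np.cos(a)*d[1],p[2]])*1e3
for z in (.176,.180,.184,.188):
    N=onz(s,194.6,236.1,z); F=onz(t,218.9,203.5,.180)
    print(z,tocr(N).round(1),tocr(F).round(1),"len",np.linalg.norm(N-F),"yaw",np.degrees(np.arctan2(*(N-F)[1::-1])).round(1),"mid",tocr((N+F)/2).round(1))
print(tocr(np.array([.5989,.3415,.1867])))
```

```text
0.176 [ 67.7  80.4 176. ] [ 61.1 -88.  180. ] len 0.16866086803732763 yaw 70.4 mid [ 64.4  -3.8 178. ]
0.18 [ 62.7  86.5 180. ] [ 61.1 -88.  180. ] len 0.1745077085676698 yaw 72.1 mid [ 61.9  -0.8 180. ]
0.184 [ 57.7  92.5 184. ] [ 61.1 -88.  180. ] len 0.18059198781277852 yaw 73.7 mid [ 59.4   2.2 182. ]
0.188 [ 52.7  98.5 188. ] [ 61.1 -88.  180. ] len 0.18689051753633915 yaw 75.2 mid [ 56.9   5.2 184. ]
[ 63.12133103  -0.44448673 186.7       ]
```

Run:
```python
from go import *
rel(pose(cr(62.3,0.3,90),342.6,15,-107.4))
```

```text
t 23.27 grasp [0.5989 0.3418 0.1864] yaw_y -17.4 z [-0.077 -0.247 -0.966] F [ 0.  -1.3 -3.6] w 19.1 q [ 49.  31.   5.   6. -78. 112.]
r [ 0.1  0.  -0. ] t [25.4 -0.8 93. ] rows>= 2.0
```

```bash
python3 -m crank '[{"rx":0,"ry":0,"rz":0,"tx":8,"ty":-0.8,"tz":30,"jaw":-0.75},{"rx":0,"ry":0,"rz":0,"tx":16,"ty":-0.8,"tz":60,"jaw":-0.75},{"rx":0,"ry":0,"rz":0,"tx":23,"ty":-0.8,"tz":83,"jaw":-0.75},{"rx":0,"ry":0,"rz":0,"tx":25.4,"ty":-0.8,"tz":93,"jaw":-0.75},{"rx":0,"ry":0,"rz":0,"tx":25.4,"ty":-0.8,"tz":93,"jaw":-0.75},{"rx":0,"ry":0,"rz":0,"tx":25.4,"ty":-0.8,"tz":93,"jaw":-0.75},{"rx":0,"ry":0,"rz":0,"tx":25.4,"ty":-0.8,"tz":93,"jaw":-0.75}]' 45
python3 - <<'E'
from go import *
rel(pose(cr(62.3,0.3,83),342.6,15,-107.4))
s=read_camera("side"); crop(s,170,220,110,100,7,"s16.png")
print([proj(s,np.array(cr(62,87,z))).round(1) for z in (76.1,80,84)])
E
```

```text
clock: 24.15
tcp_pos: [0.5972, 0.3385, 0.0722]
tcp_rot: [2.393, 1.758, -0.313]
force: [0.6, 0.1, -3.7]
gripper_width: 0.215
t 24.15 grasp [0.5986 0.3432 0.0906] yaw_y -17.4 z [-0.076 -0.247 -0.966] F [ 0.6  0.1 -3.7] w 19.0 q [ 49.  35.  -0.   6. -68. 110.]
r [ 0.1 -0.  -0. ] t [ 1.2 -0.1  7.6] rows>= 1.0
[array([200.6, 304.4]), array([200.4, 302. ]), array([200.2, 299.5])]
```

View pics/s16.png

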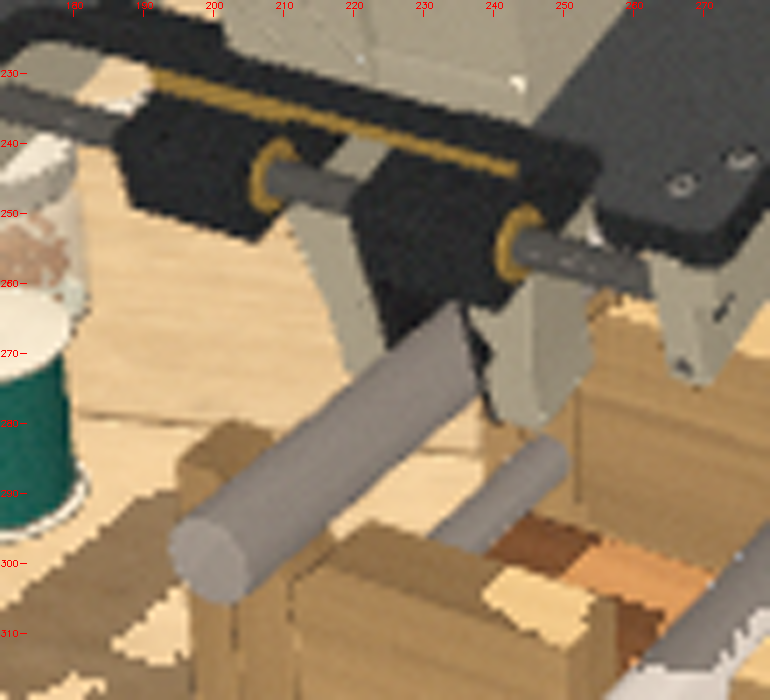

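```bash
python3 -m crank '[{"rx":0,"ry":0,"rz":0,"tx":0.6,"ty":-1,"tz":4,"jaw":-0.75},{"rx":0,"ry":0,"rz":0,"tx":1.2,"ty":-1,"tz":7,"jaw":-0.75},{"rx":0,"ry":0,"rz":0,"tx":1.2,"ty":-1,"tz":9.5,"jaw":-0.75},{"rx":0,"ry":0,"rz":0,"tx":1.2,"ty":-1,"tz":9.5,"jaw":-0.75}]' 45
python3 - <<'E'
from go import *
rel(pose(cr(62.3,0.3,83),342.6,15,-107.4)); print(observe()["wrist_torque"])
s=read_camera("side"); crop(s,180,255,90,80,8,"s17.png")
t=read_camera("top"); crop(t,150,170,90,100,6,"t17.png")
E
```

```text
clock: 24.7
tcp_pos: [0.5967, 0.3379, 0.0663]
tcp_rot: [2.39, 1.759, -0.309]
force: [-5.1, -0.7, 21.5]
gripper_width: 0.218
t 24.7 grasp [0.5981 0.3426 0.0847] yaw_y -17.3 z [-0.072 -0.247 -0.966] F [-5.1 -0.7 21.5] w 19.2 q [ 49.  35.  -1.   7. -67. 110.]
r [ 0.3 -0.1  0.1] t [0.4 0.2 1.6] rows>= 1.0
[-1.33376755  2.20075915 -0.28494429]
```

View pics/s17.png

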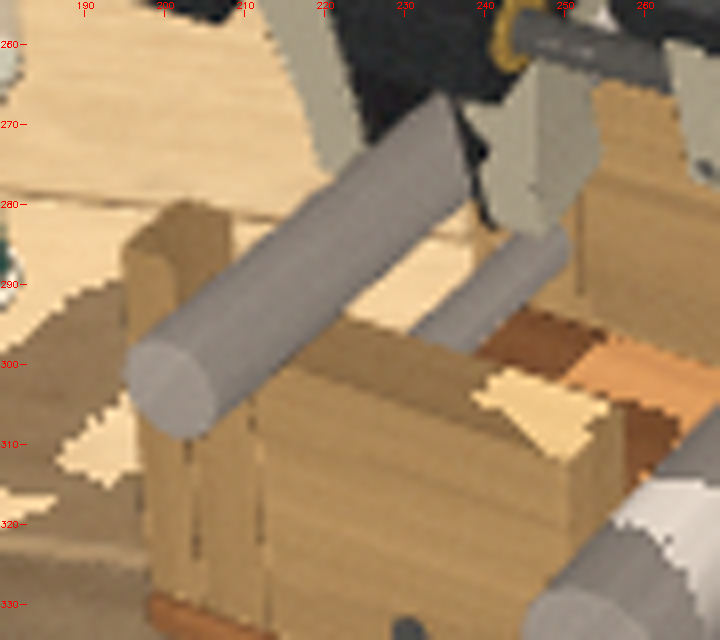

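View pics/t17.png

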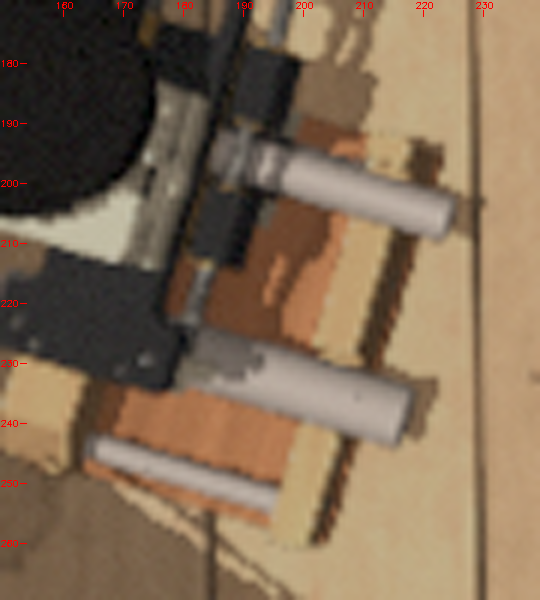

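```bash
python3 -m crank '[{"rx":0,"ry":0,"rz":0,"tx":0,"ty":0,"tz":-2.5,"jaw":-0.65},{"rx":0,"ry":0,"rz":0,"tx":0,"ty":0,"tz":-3,"jaw":-0.4},{"rx":0,"ry":0,"rz":0,"tx":0,"ty":0,"tz":-3,"jaw":-0.15},{"rx":0,"ry":0,"rz":0,"tx":0,"ty":0,"tz":-3,"jaw":-0.15},{"rx":0,"ry":0,"rz":0,"tx":0,"ty":0,"tz":-3,"jaw":-0.15},{"rx":0,"ry":0,"rz":0,"tx":0,"ty":0,"tz":-40,"jaw":-0.1},{"rx":0,"ry":0,"rz":0,"tx":0,"ty":0,"tz":-85,"jaw":0},{"rx":0,"ry":0,"rz":0,"tx":0,"ty":0,"tz":-100,"jaw":0},{"rx":0,"ry":0,"rz":0,"tx":0,"ty":0,"tz":-100,"jaw":0}]' 15
python3 - <<'E'
from go import *
rel(pose([.4552,.1207,.12],273.8),pose([.53,.24,.18],310))
s=read_camera("side"); crop(s,180,235,175,120,4.5,"s18.png")
print([proj(s,cr(62,y,76.1)).round(1) for y in (87,-87)])
E
```

```text
clock: 25.92
tcp_pos: [0.6033, 0.3625, 0.1589]
tcp_rot: [2.393, 1.758, -0.313]
force: [0.5, -0.6, -0.9]
gripper_width: 0.503
t 25.93 grasp [0.6047 0.3672 0.1772] yaw_y -17.4 z [-0.076 -0.247 -0.966] F [ 0.5 -0.6 -0.9] w 44.3 q [ 50.  33.   8.   6. -79. 111.]
r [ 9.  13.1 68.4] t [-250.8  -69.2  126.8] rows>= 7.0
r [ 4.3 14.5 32.4] t [-134.6  -33.4   33.7] rows>= 4.0
[array([200.6, 304.4]), array([264.3, 248.9])]
```

View pics/s18.png

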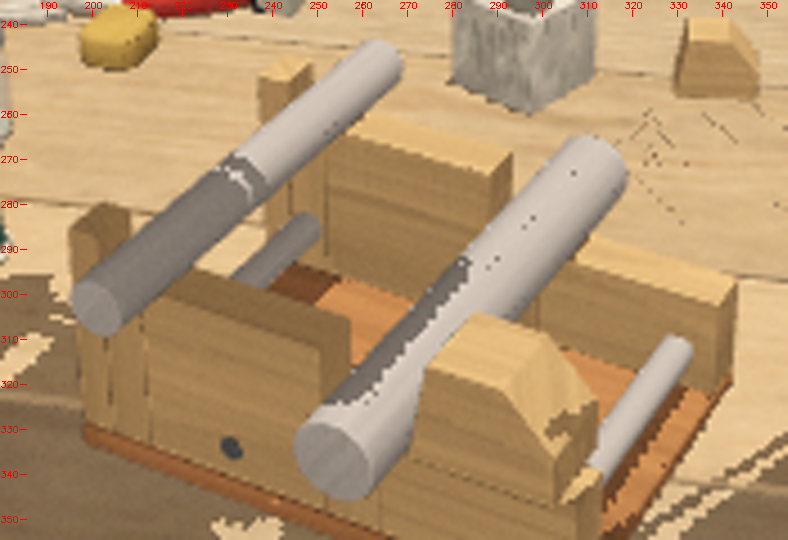

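```bash
python3 -m crank '[{"rx":1,"ry":4,"rz":9,"tx":-40,"ty":-10,"tz":5,"jaw":0},{"rx":2,"ry":8,"rz":18,"tx":-80,"ty":-20,"tz":15,"jaw":0},{"rx":3.5,"ry":12,"rz":26,"tx":-120,"ty":-30,"tz":30,"jaw":0},{"rx":4.8,"ry":14.3,"rz":36,"tx":-160,"ty":-40,"tz":55,"jaw":0},{"rx":6,"ry":14,"rz":45,"tx":-195,"ty":-50,"tz":80,"jaw":0},{"rx":7.2,"ry":13.6,"rz":54,"tx":-225,"ty":-60,"tz":105,"jaw":0},{"rx":8.3,"ry":13.3,"rz":63,"tx":-250,"ty":-69,"tz":120,"jaw":0},{"rx":9,"ry":13.1,"rz":68.4,"tx":-250.8,"ty":-69.2,"tz":126.8,"jaw":0},{"rx":9,"ry":13.1,"rz":68.4,"tx":-250.8,"ty":-69.2,"tz":126.8,"jaw":0},{"rx":9,"ry":13.1,"rz":68.4,"tx":-250.8,"ty":-69.2,"tz":126.8,"jaw":0}]' 15
python3 -m crank '[{"rx":0,"ry":0,"rz":0,"tx":0,"ty":0,"tz":0,"jaw":0},{"rx":0,"ry":0,"rz":0,"tx":0,"ty":0,"tz":0,"jaw":0}]' 15
python3 - <<'E'
from go import *
rel(pose([.4552,.1207,.06],273.8),pose([.4552,.1207,.017],273.8))
s=read_camera("side"); crop(s,265,160,120,110,6,"s19.png")
t=read_camera("top"); crop(t,150,170,90,100,6,"t19.png")
E
```

```text
clock: 27.22
tcp_pos: [0.4547, 0.1199, 0.1004]
tcp_rot: [3.138, 0.107, -0.002]
force: [-0.2, 0.2, 0.1]
gripper_width: 0.502
clock: 27.48
tcp_pos: [0.455, 0.1203, 0.1008]
tcp_rot: [3.138, 0.105, -0.0]
force: [0.4, -0.2, -0.1]
gripper_width: 0.5
t 27.48 grasp [0.455  0.1203 0.1198] yaw_y -86.2 z [-0.    -0.002 -1.   ] F [ 0.4 -0.2 -0.1] w 44.0 q [ 39.   9. -34.   0. -47.  55.]
r [0.1 0.  0. ] t [ 0.3 -0.5 59.8] rows>= 1.0
r [0.1 0.  0. ] t [  0.3  -0.6 102.8] rows>= 2.0
```

View pics/s19.png

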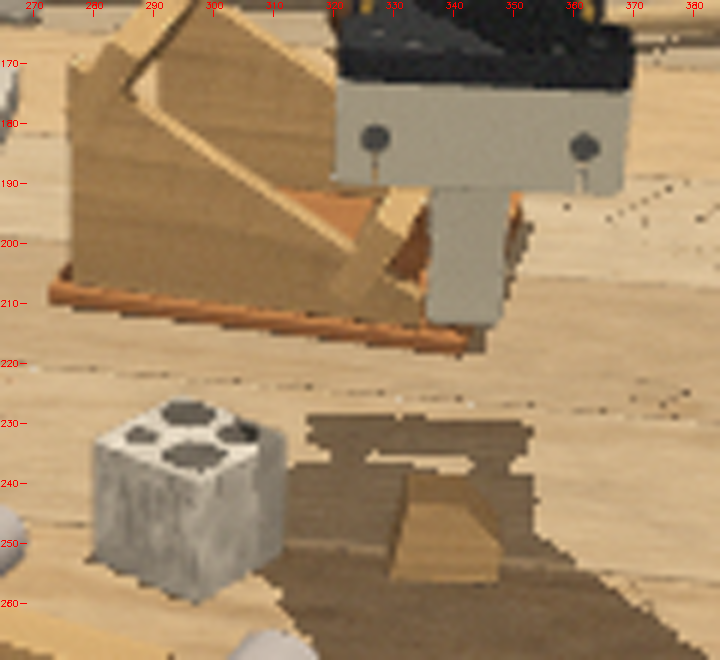

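View pics/t19.png

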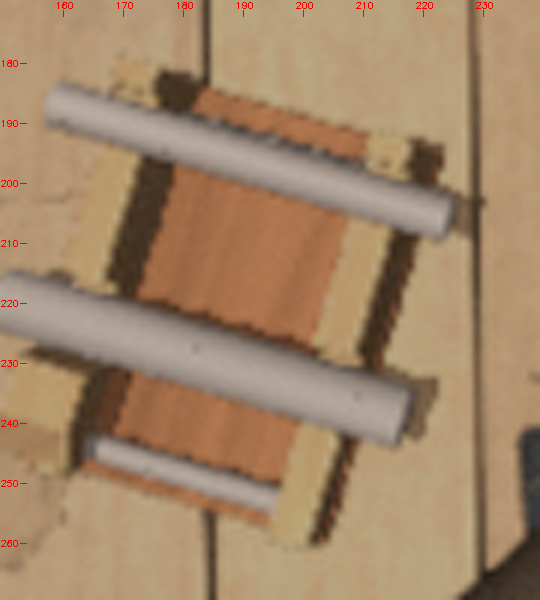

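```bash
python3 -m crank '[{"rx":0,"ry":0,"rz":0,"tx":0.3,"ty":-0.5,"tz":45,"jaw":0},{"rx":0,"ry":0,"rz":0,"tx":0.3,"ty":-0.5,"tz":85,"jaw":0},{"rx":0,"ry":0,"rz":0,"tx":0.3,"ty":-0.5,"tz":97.5,"jaw":0},{"rx":0,"ry":0,"rz":0,"tx":0.3,"ty":-0.5,"tz":97.5,"jaw":0},{"rx":0,"ry":0,"rz":0,"tx":0.3,"ty":-0.5,"tz":97.5,"jaw":-0.2},{"rx":0,"ry":0,"rz":0,"tx":0.3,"ty":-0.5,"tz":97.5,"jaw":-0.4},{"rx":0,"ry":0,"rz":0,"tx":0.3,"ty":-0.5,"tz":97.5,"jaw":-0.65},{"rx":0,"ry":0,"rz":0,"tx":0.3,"ty":-0.5,"tz":97.5,"jaw":-0.65},{"rx":0,"ry":0,"rz":0,"tx":0.3,"ty":-0.5,"tz":97.5,"jaw":-0.65}]' 20
python3 - <<'E'
from go import *
rel(pose([.4552,.1207,.17],273.8),pose(cr(27,55,170),252.6),pose(cr(27,55,105),252.6))
s=read_camera("side"); crop(s,265,160,120,110,6,"s20.png")
E
```

```text
clock: 28.7
tcp_pos: [0.4556, 0.1208, 0.0041]
tcp_rot: [3.139, 0.105, 0.002]
force: [-1.6, 0.3, 7.0]
gripper_width: 0.252
t 28.7 grasp [0.4556 0.1208 0.0231] yaw_y -86.2 z [ 0.001 -0.001 -1.   ] F [-1.6  0.3  7. ] w 22.1 q [ 39.  17. -40.   0. -33.  55.]
r [ 0.1 -0.1  0. ] t [  -0.3    0.2 -146.9] rows>= 3.0
r [ 0.  -0.1 21.2] t [ 144.2 -275.3 -147. ] rows>= 6.0
r [ 0.  -0.1 21.2] t [ 144.1 -275.4  -82. ] rows>= 6.0
```

View pics/s20.png

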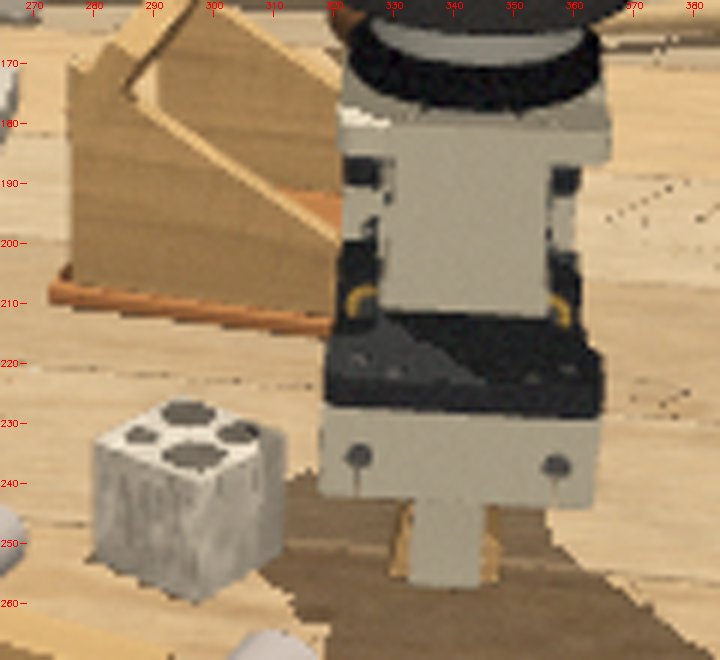

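```bash
python3 -m crank '[{"rx":0,"ry":0,"rz":0,"tx":0,"ty":0,"tz":-40,"jaw":-0.65},{"rx":0,"ry":0,"rz":0,"tx":0,"ty":0,"tz":-95,"jaw":-0.65},{"rx":0,"ry":0,"rz":0,"tx":0,"ty":0,"tz":-147,"jaw":-0.65},{"rx":0,"ry":0,"rz":3,"tx":20,"ty":-40,"tz":-147,"jaw":-0.65},{"rx":0,"ry":0,"rz":7,"tx":45,"ty":-90,"tz":-147,"jaw":-0.65},{"rx":0,"ry":0,"rz":11,"tx":70,"ty":-140,"tz":-147,"jaw":-0.65},{"rx":0,"ry":0,"rz":15,"tx":95,"ty":-190,"tz":-147,"jaw":-0.65},{"rx":0,"ry":0,"rz":19,"tx":122,"ty":-235,"tz":-147,"jaw":-0.65},{"rx":0,"ry":0,"rz":21.2,"tx":144,"ty":-275,"tz":-147,"jaw":-0.65},{"rx":0,"ry":0,"rz":21.2,"tx":144,"ty":-275,"tz":-110,"jaw":-0.65},{"rx":0,"ry":0,"rz":21.2,"tx":144,"ty":-275,"tz":-82,"jaw":-0.65},{"rx":0,"ry":0,"rz":21.2,"tx":144,"ty":-275,"tz":-82,"jaw":-0.65}]' 20
python3 -m crank '[{"rx":0,"ry":0,"rz":0,"tx":0,"ty":0,"tz":0,"jaw":-0.65},{"rx":0,"ry":0,"rz":0,"tx":0,"ty":0,"tz":0,"jaw":-0.65}]' 20
python3 - <<'E'
from go import *
rel(pose(cr(27,55,94),252.6))
s=read_camera("side"); np.save("side21.npy",s);crop(s,180,215,130,120,6,"s21.png")
E
```

```text
clock: 30.25
tcp_pos: [0.5791, 0.4031, 0.0819]
tcp_rot: [3.099, -0.475, -0.005]
force: [0.2, -0.1, 0.0]
gripper_width: 0.25
clock: 30.5
tcp_pos: [0.5813, 0.405, 0.0867]
tcp_rot: [-3.105, 0.475, -0.003]
force: [0.6, 0.2, -1.0]
gripper_width: 0.251
t 30.5 grasp [0.5813 0.405  0.1057] yaw_y -107.4 z [ 0.002  0.    -1.   ] F [ 0.6  0.2 -1. ] w 22.1 q [ 51.  29.  -4.   0. -56.  22.]
r [-0.  -0.1  0. ] t [-0.4 -0.1 11.7] rows>= 1.0
```

View pics/s21.png

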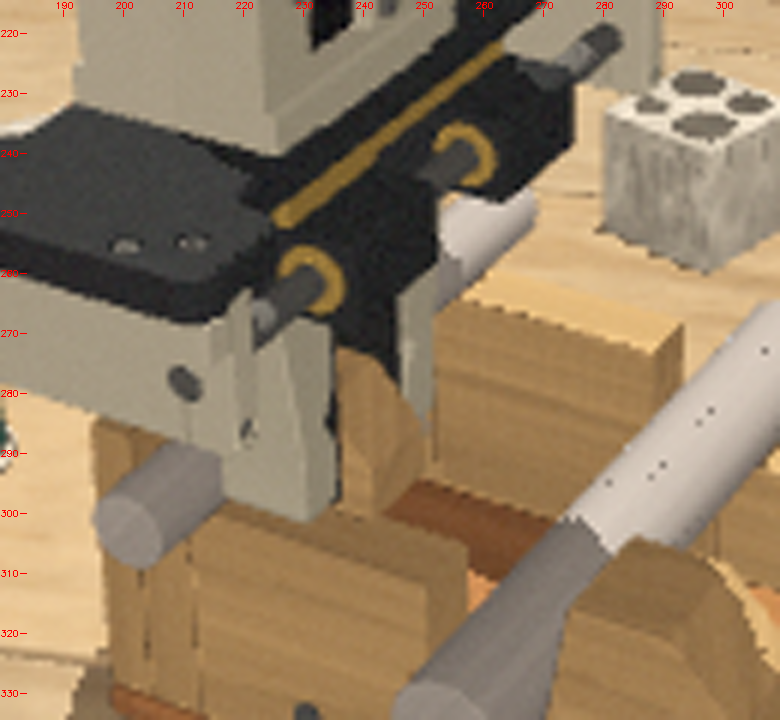

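```bash
python3 -m crank '[{"rx":0,"ry":0,"rz":0,"tx":0,"ty":0,"tz":6,"jaw":-0.65},{"rx":0,"ry":0,"rz":0,"tx":0,"ty":0,"tz":11.7,"jaw":-0.65},{"rx":0,"ry":0,"rz":0,"tx":2,"ty":0,"tz":11.9,"jaw":-0.65},{"rx":0,"ry":0,"rz":0,"tx":4,"ty":0,"tz":11.9,"jaw":-0.65},{"rx":0,"ry":0,"rz":0,"tx":5.5,"ty":0,"tz":12.2,"jaw":-0.65},{"rx":0,"ry":0,"rz":0,"tx":5.5,"ty":0,"tz":12.2,"jaw":-0.65},{"rx":0,"ry":0,"rz":0,"tx":5.5,"ty":0,"tz":12.2,"jaw":-0.65}]' 20
python3 - <<'E'
from go import *
rel(pose(cr(34.9,55,93.1),252.6))
E
python3 -m crank '[{"rx":0,"ry":0,"rz":0,"tx":1,"ty":0,"tz":0.3,"jaw":-0.65},{"rx":0,"ry":0,"rz":0,"tx":1.5,"ty":0,"tz":0.3,"jaw":-0.65},{"rx":0,"ry":0,"rz":0,"tx":1.5,"ty":0,"tz":0.3,"jaw":-0.65}]' 20
python3 - <<'E'
from go import *
rel(pose(cr(34.9,55,93.1),252.6))
E
```

```text
clock: 31.42
tcp_pos: [0.586, 0.4034, 0.0735]
tcp_rot: [3.105, -0.474, 0.001]
force: [-3.4, -0.6, 5.8]
gripper_width: 0.254
t 31.43 grasp [0.5859 0.4034 0.0925] yaw_y -107.4 z [ 0.001 -0.001 -1.   ] F [-3.4 -0.6  5.8] w 22.3 q [ 50.  30.  -5.   0. -55.  22.]
r [ 0.  -0.1  0. ] t [ 2.6 -0.3 -0.6] rows>= 1.0
clock: 31.8
tcp_pos: [0.5872, 0.4031, 0.0734]
tcp_rot: [3.105, -0.474, 0.001]
force: [-3.1, 1.1, 8.0]
gripper_width: 0.247
t 31.8 grasp [0.5872 0.4031 0.0924] yaw_y -107.4 z [ 0.001 -0.    -1.   ] F [-3.1  1.1  8. ] w 21.7 q [ 50.  31.  -4.   0. -55.  22.]
r [ 0. -0.  0.] t [ 1.3 -0.1 -0.6] rows>= 1.0
```

```bash
python3 -m crank '[{"rx":0,"ry":0,"rz":0,"tx":0.8,"ty":0,"tz":-0.5,"jaw":-0.65},{"rx":0,"ry":0,"rz":0,"tx":1.3,"ty":0,"tz":-0.5,"jaw":-0.65},{"rx":0,"ry":0,"rz":0,"tx":1.3,"ty":0,"tz":-0.5,"jaw":-0.65}]' 20
python3 -c "
from go import *
rel(pose(cr(34.9,55,93.1),252.6))"
python3 -m crank '[{"rx":0,"ry":0,"rz":0,"tx":0.8,"ty":0,"tz":0,"jaw":-0.65},{"rx":0,"ry":0,"rz":0,"tx":1.2,"ty":0,"tz":0,"jaw":-0.65},{"rx":0,"ry":0,"rz":0,"tx":1.2,"ty":0,"tz":0,"jaw":-0.65}]' 20
python3 -c "
from go import *
rel(pose(cr(34.9,55,93.1),252.6))"
```

```text
clock: 32.17
tcp_pos: [0.5886, 0.4025, 0.0735]
tcp_rot: [3.105, -0.475, 0.001]
force: [-3.2, 1.3, 5.2]
gripper_width: 0.249
t 32.17 grasp [0.5885 0.4026 0.0925] yaw_y -107.4 z [ 0.    -0.001 -1.   ] F [-3.2  1.3  5.2] w 21.9 q [ 50.  31.  -4.   0. -55.  23.]
r [ 0. -0.  0.] t [-0.1 -0.3 -0.6] rows>= 1.0
clock: 32.55
tcp_pos: [0.5891, 0.4024, 0.0735]
tcp_rot: [3.105, -0.474, -0.0]
force: [-5.8, 3.1, 8.7]
gripper_width: 0.251
t 32.55 grasp [0.5891 0.4024 0.0925] yaw_y -107.4 z [-0.    -0.001 -1.   ] F [-5.8  3.1  8.7] w 22.1 q [ 50.  31.  -4.   0. -55.  23.]
r [0. 0. 0.] t [-0.6 -0.3 -0.6] rows>= 1.0
```

```bash
python3 -m crank '[{"rx":0,"ry":0,"rz":0,"tx":0.6,"ty":0,"tz":0,"jaw":-0.65},{"rx":0,"ry":0,"rz":0,"tx":1,"ty":0,"tz":0,"jaw":-0.65},{"rx":0,"ry":0,"rz":0,"tx":1,"ty":0,"tz":0,"jaw":-0.65}]' 20
python3 -c "
from go import *
rel(pose(cr(34.9,55,93.1),252.6))"
```

```text
clock: 32.92
tcp_pos: [0.5891, 0.4023, 0.0735]
tcp_rot: [3.105, -0.474, -0.002]
force: [-10.4, 3.3, 10.0]
gripper_width: 0.249
t 32.92 grasp [0.5892 0.4023 0.0925] yaw_y -107.4 z [-0.001 -0.001 -1.   ] F [-10.4   3.3  10. ] w 21.9 q [ 50.  31.  -4.  -0. -55.  23.]
r [0.1 0.1 0. ] t [-0.7 -0.3 -0.6] rows>= 1.0
```

Firm contact. I'll relax the push, open and retreat.

```bash
python3 -m crank '[{"rx":0,"ry":0,"rz":0,"tx":-1,"ty":0,"tz":-0.5,"jaw":-0.65},{"rx":0,"ry":0,"rz":0,"tx":-1,"ty":0,"tz":-0.5,"jaw":-0.5},{"rx":0,"ry":0,"rz":0,"tx":-1,"ty":0,"tz":-0.5,"jaw":-0.3},{"rx":0,"ry":0,"rz":0,"tx":-1,"ty":0,"tz":-0.5,"jaw":-0.1},{"rx":0,"ry":0,"rz":0,"tx":-1,"ty":0,"tz":-0.5,"jaw":-0.1},{"rx":0,"ry":0,"rz":0,"tx":-1,"ty":0,"tz":-40,"jaw":-0.1},{"rx":0,"ry":0,"rz":0,"tx":-1,"ty":0,"tz":-90,"jaw":-0.1},{"rx":0,"ry":0,"rz":0,"tx":-20,"ty":40,"tz":-120,"jaw":-0.1},{"rx":0,"ry":0,"rz":0,"tx":-40,"ty":90,"tz":-130,"jaw":-0.1},{"rx":0,"ry":0,"rz":0,"tx":-60,"ty":140,"tz":-130,"jaw":-0.1},{"rx":0,"ry":0,"rz":0,"tx":-80,"ty":190,"tz":-130,"jaw":-0.1},{"rx":0,"ry":0,"rz":0,"tx":-100,"ty":240,"tz":-130,"jaw":-0.1}]' 10
python3 -m crank '[{"rx":0,"ry":0,"rz":0,"tx":0,"ty":50,"tz":0,"jaw":-0.1},{"rx":0,"ry":0,"rz":0,"tx":0,"ty":100,"tz":0,"jaw":-0.1},{"rx":0,"ry":0,"rz":0,"tx":0,"ty":150,"tz":0,"jaw":-0.1},{"rx":0,"ry":0,"rz":0,"tx":0,"ty":150,"tz":0,"jaw":-0.1}]' 10
python3 - <<'E'
from go import *
rel()
s=read_camera("side"); crop(s,180,230,170,140,4.5,"s22.png")
t=read_camera("top"); crop(t,140,170,90,100,6,"t22.png"); crop(t,245,135,60,130,4.5,"t22b.png")
print([proj(s,cr(*p)).round(1) for p in ((52.9,66,70),(16.9,66,70),(-35.7,70,45))])
E
```

```text
clock: 34.42
tcp_pos: [0.4224, 0.2009, 0.2031]
tcp_rot: [3.104, -0.475, 0.001]
force: [-0.4, 0.2, 0.8]
gripper_width: 0.45
clock: 34.92
tcp_pos: [0.3773, 0.0568, 0.2036]
tcp_rot: [3.104, -0.479, 0.001]
force: [0.2, 0.5, 0.4]
gripper_width: 0.451
t 34.92 grasp [0.3773 0.0569 0.2226] yaw_y -107.6 z [ 0.001 -0.001 -1.   ] F [0.2 0.5 0.4] w 39.7 q [ 39.  -8. -35.   0. -63.  34.]
[array([215.4, 301.8]), array([237.3, 309.2]), array([269.9, 337.6])]
```

View pics/s22.png

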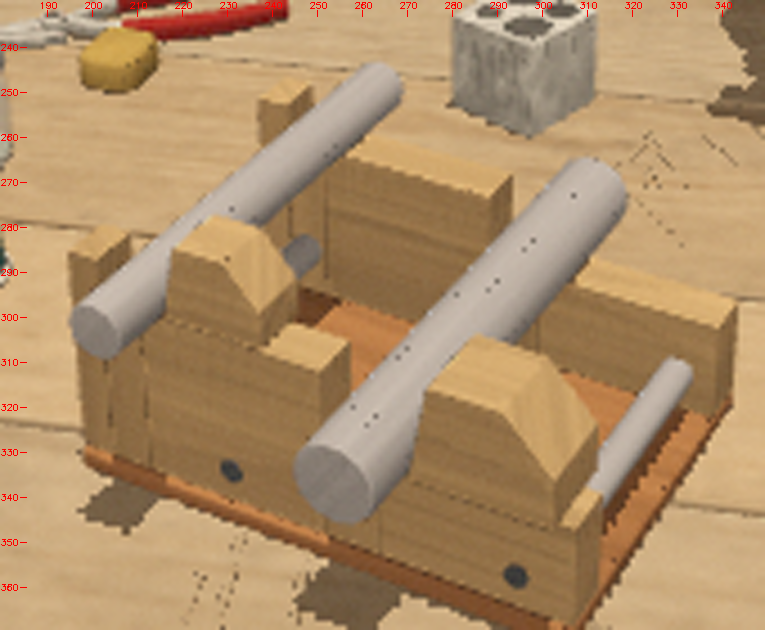

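View pics/t22.png

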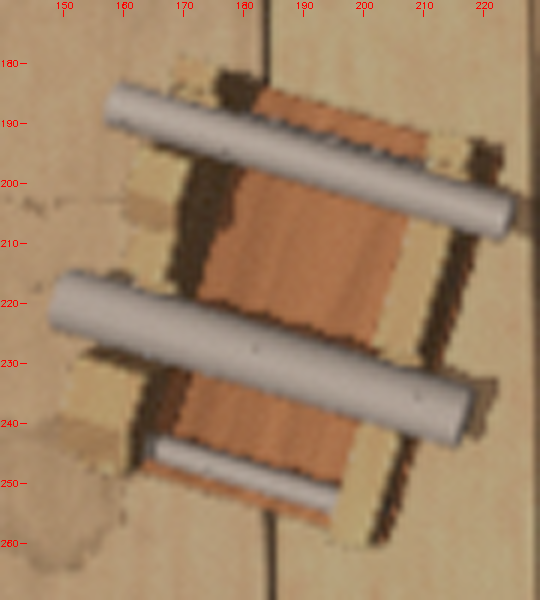

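View pics/t22b.png

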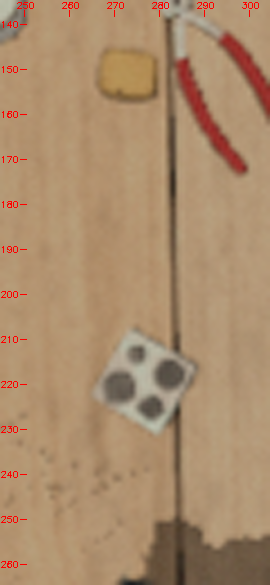

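```bash
python3 -c "
from bench import finish_job,observe
print(observe()['clock'],observe()['qd'].round(3)); print(finish_job())"
```

```text
35.025 [ 0.018  0.024  0.015  0.002  0.001 -0.002]
the job is handed in; nothing more can be done
None
```

Both bars are on the cradle and chocked, in the order you asked. I handed the job in at about 35 s of the 72 s allowed, and got no verdict back.

**What I did:** I laid the thick bar in the low notches and set the large chock against it. I then laid the thin bar in the high notches and set the small chock against it. Both chocks stand on the +y rail.

**How I handled the slope:** I gripped each bar with the tool tilted 15° and laid it down tilted 15° the other way, because a full 30° tilt ran into the limit of joint 3.

**Last checks:**
- **Bars:** the visible bar ends fell within about 1.5 pixels of where seated, centred bars should show, roughly 1–2 mm. The far end's height was not measured separately on either bar.
- **Chocks:** I pushed each one forward until it stopped, with about 10 N along the push, then eased off before letting go. Both look flat on the rail, with their toes about 1 mm from the calculated contact points.
- **Bystanders:** the die cube and the wax lump appear at the same pixel positions as at the start.
- **Gripper:** it was about 15 cm clear of everything and touching nothing.

**What disagreed:**
- The bar ends sat about 1 pixel higher in the side view than calculated for both bars, before and after letting go. I took this as camera calibration error.
- The first move was refused because its rows left out keys, so nothing moved.
- A light 7 N upward force appeared when I gripped the small chock near the bench, and it was gone after the lift.

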